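Line up the baking moulds for release spray

ROBOT

A 6-joint arm with a two-finger parallel gripper is mounted at the origin on the work surface. World frame = base frame: x ahead of the robot, y to its left, z up, the work surface at z = 0. Lengths are in m, angles in rad, forces in N, time in s.
With the tool pointing down it reaches from about 0.225 to 0.875 m from the base axis. Payload 3.4 kg.
Tool frame: the origin (TCP) lies where the fingers leave the gripper's body, on its centre line; the fingertips stand 73 mm ahead of it and the grasp point (between the pads) lies 54 mm ahead of it (manip.pinch_z is the distance from the TCP to the grasp point, in m); z points along the fingers, y is the line along which they close (so a half turn about z gives the same grasp; the last joint's range is limited). The gripper opens to 85 mm and grips with 20 to 120 N. Pads are 22 mm wide; open, the fingers measure 114 mm over their backs; the gripper's body (76 mm by 85 mm) begins 54 mm behind the grasp point. The pads swing forward as they close: fully open they stand 13 mm farther back than shut.
Start: joints at [1.022, 0.276, 1.505, -0, 1.361, -0.121], TCP at [0.239, 0.523, 0.304] pointing down, gripper open.
Joint ranges: [-2.89, 2.89], [-0.75, 2.08], [0.22, 2.7], [-1.18, 4.32], [0.11, 2.71], [-2.7, 2.7]. Speed limits (rad/s): [2.57, 2.57, 3.14, 3.14, 3.14, 3.14].

INTERFACE

Orientations are given as a unit quaternion [w, x, y, z].
In Python, from rig import readout, imaging, manip gives the robot as it stands. The module is installed in compiled form; this text tells all that it offers.
- The arm moves only by the tool servo_tool, never from a script. Its argument "moves" is a list of rows, each an object with "dp": the shift along the tool's x, y, z in units of 0.2 m (1.0 is 0.2 m), a list of three; "delta_rot": the turn, a rotation vector about the tool's x, y, z in units of 0.1 rad (1.0 is 0.1 rad), a list of three; "fingers": the opening, from 0 (shut) to 1 (fully open). In form: [{"dp": [dx, dy, dz], "delta_rot": [wx, wy, wz], "fingers": fingers}, ...]. A call has 1 to 5 rows; each row shifts and turns the commanded pose from where the row before left it, along the tool's axes as they then stand; what a row does not reach is not made up. A row lasts 1/10 s, in which the tool goes at most 50 mm and 8.59 degrees, less where a joint would pass 70% of its speed; a pose out of reach is approached as far as the arm can. A call with a number of a shift or a turn outside -1 to 1 is refused whole. A call with a gripper value outside its range is refused whole. The fingers move at their own pace and stop on an object; "force" is the grip in N (left out, the last holds). Time passes only in rows, so rows that do not move let the fingers close. It gives the time, the measured TCP pose, the force, the opening and the grip force at its end, in the units of the state.
- readout.get_state(): the state, without advancing time (a new reading comes with each control period).
- imaging.get_image(name): name is "side" or "top" or "wrist"; returns (picture, depth): 480x640x3 uint8, red, green, blue; 480x640 float32, m along the optical axis (not along the pixel's ray), 0 where there is no reading.
- imaging.calibration(name): a dict with "intrinsics" (3x3 intrinsics, pixels), "dist" ([k1, k2, p1, p2, k3] as OpenCV has them; the pictures are not rectified), "R" (3x3) and "t" (3): a world point X has camera coordinates R X + t; the wrist camera has in their place "hand_eye" (4x4, takes a point from camera to tool coordinates, whose origin is the TCP and whose axes are the flange's). Camera axes: x right, y down, z forward; pixel columns grow to the right and rows downward; lengths in m; the calibration is good to about 2 mm. A picture is of the moment at which its call begins: read the wrist's pose just before it. calibration takes no time and is no camera call.
- manip.sign_off(): hands the job in; it is judged then, once.
The state is a dict: "clock": time; "qpos": joint angles; "qd": joint speeds; "effort": joint torques, N m; "position": TCP position; "ee_rot": TCP orientation; "contact_force": force on the tool from outside, world axes, zero at the start; "moment": the same for the moment, N m; "width": finger opening in m; "gripper_force": force on a finger pad.
Only numpy, scipy, OpenCV 4.12 (cv2) and the standard library are available. Lean on these libraries where they do the work, as an engineer would, in place of code of your own. Each camera call takes 0.05 s, during which the arm holds its last target. There are 200 camera calls.

TASK

Get the three square dark baking moulds ready for spraying: turn the upside-down one over so that all three stand mouth up, and nudge them, in any order, into one straight, closed-up row in the corner of the white L-shaped stop: flat against its long bar, the first one against the short end bar, no gaps between them. Only when the row is made, push the cap of the clamped spray can right down and let it spring back; leave the other things on the bench where they are.

Things in the scene. Friction and masses are not known exactly. Their poses are not given: they have to be found in the camera images.
- mould_a: square open baking mould of dark steel, 56 x 56 mm and 50 mm tall, walls and bottom 3 mm; origin at its centre (25 mm above its bottom); z points out of the open mouth, x and y square to its walls. Starts mouth up, askew in front of the stop.
- mould_b: square open baking mould of dark steel, 56 x 56 mm and 50 mm tall, walls and bottom 3 mm; origin at its centre (25 mm above its bottom); z points out of the open mouth, x and y square to its walls. Starts mouth up, askew in front of the stop.
- mould_c: square open baking mould of dark steel, 56 x 56 mm and 50 mm tall, walls and bottom 3 mm; origin at its centre (25 mm above its bottom); z points out of the open mouth, x and y square to its walls. Starts upside down (z pointing down, closed bottom on top) nearer to the robot, among small tools.
- stop: fixed white plastic L-shaped stop on the bench, bars 12 mm wide, 14 mm high. Origin: its inner corner at bench height. Inner face of the long bar: from the origin along -y, 210 mm; of the short end bar: along -x, 75 mm. The row stands on the -x side of the long bar: mould centres at x = -28 mm, y = -28, -84, -140 mm in this frame
- cap_top (a point): centre of the top of the spray can's round white cap (30 mm across, 20 mm tall), 154 mm above the bench at rest; push it straight down. The can (52 mm across, in a 68 mm clamp foot) stands upright and fixed past the stop's short bar, in line with the row, at x = -28, y = +90 mm in the stop's frame
- cap (a joint): how far the cap is pressed: 0 up, 0.006 m fully down; springs back, about 6 N when fully down
- cutter: bare steel ring cutter, 66 mm across, 40 mm tall, open top and bottom; origin at the centre of its underside
- jar: amber glass jar with a steel lid, 56 mm across, 65 mm tall; origin under its centre
- piping_tip: steel piping tip, a cone 40 mm wide at the foot, 50 mm tall; origin under its centre
There are look-alikes about, which are no part of the job. What is shaped like the mould_a but pink is not meant. Leave any green look-alike of the mould_b alone.

How it is judged:
By the outcome, as a careful person would: the job done as asked, in the order asked, and still so for the second after the job is handed in, with the robot touching nothing.
It also fails if it takes over 72 s, if anything falls off the work surface, if the arm or the gripper's body presses on something with over 40 N, if the wrist force passes 120 N, or if a joint passes its speed limit or range.

## Working session

There is one attempt and no reset: what is moved stays moved. The work goes in short steps, Python scripts to look and compute and a tool call to move; the robot and the scene stay as the last step left them, time stands still between calls to the robot, and variables do not carry over. Pictures are saved under pics/ and viewed, at most 10 in all, crops included, and the job is handed in when it is done.

Besides the shell and the picture viewer there is one more tool, called after "Emit:" as a command line: name --argument value ..., lists and objects as JSON in quotes. servo_tool: Moves the arm, as the interface text tells. Its arguments: {"type":"object","properties":{"moves":{"type":"array"},"force":{"type":"number"}},"required":["moves"]}

```bash
mkdir -p pics
cat > h.py <<'E'
import numpy as np, cv2
from rig import readout, imaging, manip
def grab(name,fn=None):
    s=readout.get_state(); im,d=imaging.get_image(name); c=imaging.calibration(name)
    if fn: cv2.imwrite('pics/'+fn,im[:,:,::-1])
    K=np.array(c['intrinsics']);D=np.array(c['dist'])
    if 'R' in c: R=np.array(c['R']);t=np.array(c['t']);
    else:
        from scipy.spatial.transform import Rotation as Ro
        q=s['ee_rot'];T=np.eye(4);T[:3,:3]=Ro.from_quat([q[1],q[2],q[3],q[0]]).as_matrix();T[:3,3]=s['position']
        T=T@np.array(c['hand_eye']);R=T[:3,:3].T;t=-R@T[:3,3]
    return im,d,(K,D,R,t)
def ray(cal,uv):
    K,D,R,t=cal
    p=cv2.undistortPoints(np.array(uv,float).reshape(-1,1,2),K,D)[:,0]
    d=np.c_[p,np.ones(len(p))]
    return -R.T@t, d@R
def plane(cal,uv,z):
    o,d=ray(cal,uv); return o+d*((z-o[2])/d[:,2])[:,None]
def depthpts(cal,uv,d):
    uv=np.array(uv,int).reshape(-1,2); o,r=ray(cal,uv); return o+r*d[uv[:,1],uv[:,0]][:,None]
E
python3 - <<'E'
from h import *
for n in ('top','side'):
    im,d,c=grab(n,n+'0.png'); np.savez(n+'0.npz',im=im,d=d,K=c[0],D=c[1],R=c[2],t=c[3])
    print(n,-c[2].T@c[3],c[2][2],c[0][0,0])
s=readout.get_state();print(s['position'],s['ee_rot'],s['contact_force'],s['clock'],manip.pinch_z,s['width'])
print(imaging.calibration('wrist')['hand_eye'])
E
```

```text
top [0.31209593 0.06664483 1.09208215] [ 0.2222738   0.00730181 -0.97495694] 437.48110792224355
side [0.48843931 0.86831554 0.6674442 ] [ 0.0355597  -0.81654715 -0.57618248] 473.71862070180634
[0.23834978 0.52287145 0.30314025] [-2.68823607e-04  2.12268081e-01  9.77211128e-01 -7.74655982e-04] [ 0.43670505  0.10920809 -1.10501378] 0.1 0.0539 0.08535640043952451
[[ 3.89241822e-04 -9.51189715e-01 -3.08606506e-01  7.95452602e-02]
 [ 9.99999848e-01  2.49622821e-04  4.91898584e-04 -5.45326626e-04]
 [-3.90853647e-04 -3.08606650e-01  9.51189667e-01 -7.01201857e-02]
 [ 0.00000000e+00  0.00000000e+00  0.00000000e+00  1.00000000e+00]]
```

View pics/top0.png

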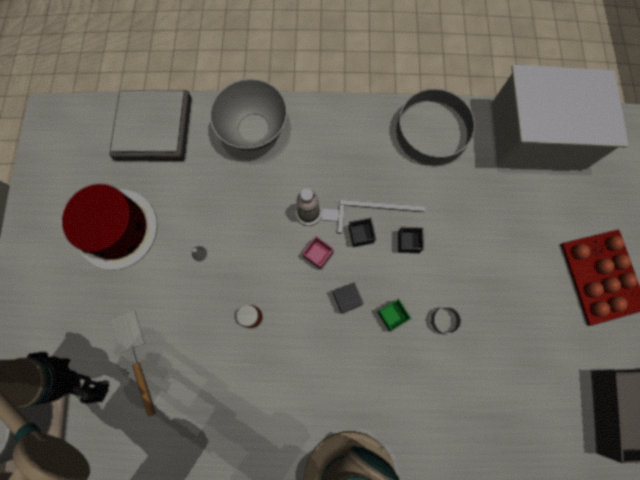

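View pics/side0.png

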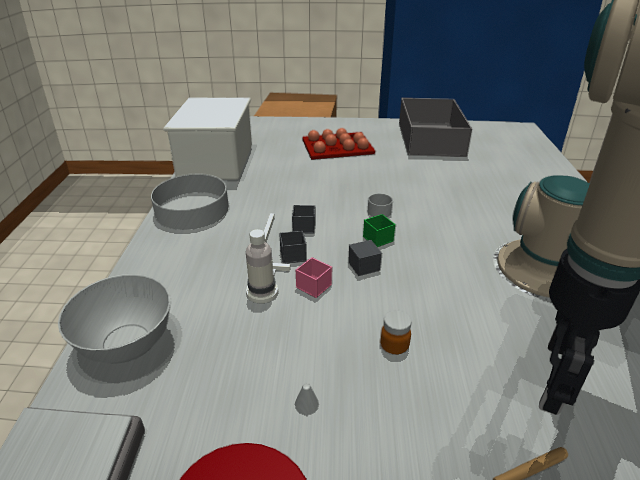

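Top view: the stop's corner is at about (342,205), with the long bar running right to (425,210) and the can at (308,203). Candidates for the moulds:
- Dark, mouth-up: (361,232) and (410,239).
- Dark, closed-bottom-up: (347,298). This is mould_c.
- Look-alikes to leave alone: pink (318,252) and green (394,315).

Other things on the bench are the jar (248,316), the tip (199,254) and the cutter (445,320).

Run:
```python
from h import *
for n in ('top','side'):
    z=np.load(n+'0.npz');im,d=z['im'],z['d'];cal=(z['K'],z['D'],z['R'],z['t'])
    v,u=np.mgrid[0:480,0:640];P=depthpts(cal,np.c_[u.ravel(),v.ravel()],d).reshape(480,640,3)
    mx=im.max(2).astype(int);mn=im.min(2)
    m=((mx<95)&(mx-mn<25)&(P[...,2]>.008)&(P[...,2]<.075)&(P[...,0]>.25)&(P[...,0]<.65)&(abs(P[...,1])<.35)).astype(np.uint8)
    k,l,st,ce=cv2.connectedComponentsWithStats(m)
    for i in range(1,k):
        if st[i,4]>80: q=P[l==i];print(n,ce[i].round(),st[i,4],'med',np.median(q,0).round(4),'min',q.min(0).round(3),'max',q.max(0).round(3))
    w=((mn>150)&(P[...,2]>.006)&(P[...,2]<.022)&(P[...,0]>.3)&(P[...,0]<.75)&(abs(P[...,1])<.35)).astype(np.uint8)
    k,l,st,ce=cv2.connectedComponentsWithStats(w)
    for i in range(1,k):
        if st[i,4]>40: q=P[l==i];print(n,'W',ce[i].round(),st[i,4],np.median(q,0).round(4),q.min(0).round(3),q.max(0).round(3))
    if n=='top': print(P[204,345],P[209,420],P[230,340],P[195,307],P[298,347],P[315,394],P[252,318],P[316,248])
```

```text
top [308. 216.] 180 med [0.6165 0.1092 0.0355] min [0.61  0.082 0.009] max [0.644 0.142 0.074]
top [362. 231.] 329 med [ 0.5854 -0.0277  0.0373] min [ 0.55  -0.059  0.008] max [0.615 0.007 0.054]
top [411. 239.] 371 med [ 0.5675 -0.1492  0.0352] min [ 0.538 -0.175  0.008] max [ 0.594 -0.12   0.054]
top [348. 297.] 589 med [0.4176 0.0084 0.0489] min [ 0.382 -0.026  0.008] max [0.454 0.044 0.054]
top [456. 319.] 117 med [ 0.371  -0.2577  0.0251] min [ 0.34  -0.263  0.008] max [ 0.4   -0.236  0.043]
top [435. 322.] 81 med [ 0.363  -0.2028  0.0219] min [ 0.337 -0.226  0.008] max [ 0.395 -0.198  0.042]
[0.66123136 0.01546515 0.01361592] [ 0.65070765 -0.17787082  0.01680312] [0.59191879 0.0276693  0.01258316] [0.63527287 0.10802416 0.15459246] [0.41558797 0.01066946 0.05053642] [ 0.38025307 -0.10828753  0.00365421] [ 0.53659648  0.0827059  -0.00170597] [0.36751967 0.24173417 0.06452164]
side [379. 204.] 400 med [ 0.3702 -0.2141  0.0248] min [ 0.339 -0.264  0.008] max [ 0.402 -0.191  0.04 ]
side [297. 233.] 1245 med [ 0.5771 -0.0506  0.0324] min [ 0.539 -0.177  0.008] max [0.616 0.012 0.052]
side [365. 256.] 844 med [0.4205 0.028  0.0442] min [ 0.384 -0.027  0.008] max [0.456 0.049 0.052]
side [266. 287.] 180 med [0.6226 0.134  0.0312] min [0.611 0.101 0.014] max [0.65  0.145 0.074]
side [396. 330.] 137 med [0.3751 0.2681 0.0569] min [0.348 0.254 0.046] max [0.395 0.273 0.066]
side W [268. 224.] 93 [ 0.6572 -0.1377  0.0135] [ 0.65  -0.192  0.011] [ 0.664 -0.07   0.016]
side W [281. 265.] 54 [0.6069 0.0314 0.0136] [0.588 0.024 0.012] [0.625 0.038 0.016]
```

Emit:
servo_tool --moves '[{"dp":[0,0,0],"delta_rot":[0,0,-0.86],"fingers":1},{"dp":[0,0,0],"delta_rot":[0,0,-0.86],"fingers":1},{"dp":[0,0,0],"delta_rot":[0,0,-0.86],"fingers":1},{"dp":[0,0,0],"delta_rot":[0,0,-0.86],"fingers":1},{"dp":[0,0,0],"delta_rot":[0,0,-0.86],"fingers":1}]'

```text
clock: 0.6
position: [0.2384, 0.523, 0.3034]
ee_rot: [-0.0, -0.003, 1.0, -0.0]
contact_force: [-0.1, -0.0, 0.9]
width: 0.0851
gripper_force: 0.0
```

Emit:
servo_tool --moves '[{"dp":[-0.02,-0.18,-0.006],"delta_rot":[0,0,0],"fingers":1},{"dp":[-0.02,-0.18,-0.006],"delta_rot":[0,0,0],"fingers":1},{"dp":[-0.02,-0.18,-0.006],"delta_rot":[0,0,0],"fingers":1},{"dp":[-0.02,-0.18,-0.006],"delta_rot":[0,0,0],"fingers":1},{"dp":[-0.02,-0.18,-0.006],"delta_rot":[0,0,0],"fingers":1}]'

```text
clock: 1.1
position: [0.2587, 0.3417, 0.3095]
ee_rot: [-0.0, -0.001, 1.0, -0.0]
contact_force: [1.3, -0.4, -0.5]
width: 0.0853
gripper_force: 0.0
```

Emit:
servo_tool --moves '[{"dp":[-0.02,-0.18,-0.006],"delta_rot":[0,0,0],"fingers":1},{"dp":[-0.02,-0.18,-0.006],"delta_rot":[0,0,0],"fingers":1},{"dp":[-0.02,-0.18,-0.006],"delta_rot":[0,0,0],"fingers":1},{"dp":[-0.02,-0.18,-0.006],"delta_rot":[0,0,0],"fingers":1},{"dp":[-0.02,-0.18,-0.006],"delta_rot":[0,0,0],"fingers":1}]'

```text
clock: 1.6
position: [0.2789, 0.1619, 0.3157]
ee_rot: [-0.0, -0.002, 1.0, -0.0]
contact_force: [1.3, -0.1, 0.5]
width: 0.0859
gripper_force: 0.0
```

Emit:
servo_tool --moves '[{"dp":[-0.02,-0.18,-0.006],"delta_rot":[0,0,0],"fingers":1},{"dp":[-0.02,-0.18,-0.006],"delta_rot":[0,0,0],"fingers":1},{"dp":[-0.02,-0.18,-0.006],"delta_rot":[0,0,0],"fingers":1},{"dp":[-0.02,-0.18,-0.006],"delta_rot":[0,0,0],"fingers":1},{"dp":[-0.02,-0.18,-0.006],"delta_rot":[0,0,0],"fingers":1}]'

```text
clock: 2.1
position: [0.2993, -0.018, 0.3219]
ee_rot: [0.0, -0.001, 1.0, 0.0]
contact_force: [0.7, -0.4, 0.7]
width: 0.0851
gripper_force: 0.0
```

```bash
cat > look.py <<'E'
import sys
from h import *
def rect(pts):
    r=cv2.minAreaRect((pts*1000).astype(np.float32)); return np.array(r[0])/1000,r[1],r[2]
def measure(n='wrist',fn=None):
    im,d,c=grab(n,fn); np.savez('w.npz',im=im,d=d,K=c[0],D=c[1],R=c[2],t=c[3])
    v,u=np.mgrid[0:480,0:640];P=depthpts(c,np.c_[u.ravel(),v.ravel()],d).reshape(480,640,3)
    mx=im.max(2).astype(int);mn=im.min(2)
    ok=(d>.12)&(P[...,0]>.3)&(P[...,0]<.72)&(P[...,1]>-.25)&(P[...,1]<.09)
    m=((mx<120)&(mx-mn<30)&(P[...,2]>.044)&(P[...,2]<.065)&ok).astype(np.uint8)
    m=cv2.morphologyEx(m,cv2.MORPH_CLOSE,np.ones((3,3)))
    k,l,st,ce=cv2.connectedComponentsWithStats(m)
    for i in range(1,k):
        if st[i,4]>100:
            q=P[l==i];q=q[(q[:,2]>.044)&(q[:,2]<.065)];o,w,a=rect(q[:,:2]);print('dark',ce[i].round(),st[i,4],'c',o.round(4),'size',np.round(w,1),'ang',round(a,1),'z',np.median(q[:,2]).round(4))
    w=((mn>110)&(P[...,2]>.009)&(P[...,2]<.02)&(P[...,0]>.56)&ok).astype(np.uint8)
    k,l,st,ce=cv2.connectedComponentsWithStats(w)
    for i in range(1,k):
        if st[i,4]>150:
            q=P[l==i];o,w_,a=rect(q[:,:2]);print('white',ce[i].round(),st[i,4],'c',o.round(4),'size',np.round(w_,1),'ang',round(a,1),'z',np.median(q[:,2]).round(4), cv2.boxPoints(((o*1000).tolist(),w_,a)).round(1).tolist())
    return im,d,c,P
if __name__=='__main__':
    s=readout.get_state();print(s['clock'],s['position'].__repr__(),s['ee_rot'],s['contact_force'],s['width'])
    measure('wrist',sys.argv[1] if len(sys.argv)>1 else None)
E
python3 look.py w1.png
```

```text
2.1 array([ 0.29927488, -0.01797934,  0.32185175]) [ 2.13418573e-04 -1.05489324e-03  9.99999417e-01  8.89263188e-05] [ 0.70289921 -0.41730063  0.68547154] 0.08513056825336515
dark [343. 309.] 2175 c [0.4188 0.0108] size [56.9 56.1] ang 23.6 z 0.0498
dark [229. 398.] 255 c [ 0.5517 -0.128 ] size [63.6 32.5] ang 43.2 z 0.0483
dark [314. 404.] 207 c [ 0.5573 -0.0276] size [56.1 13. ] ang 89.9 z 0.048
```

View pics/w1.png

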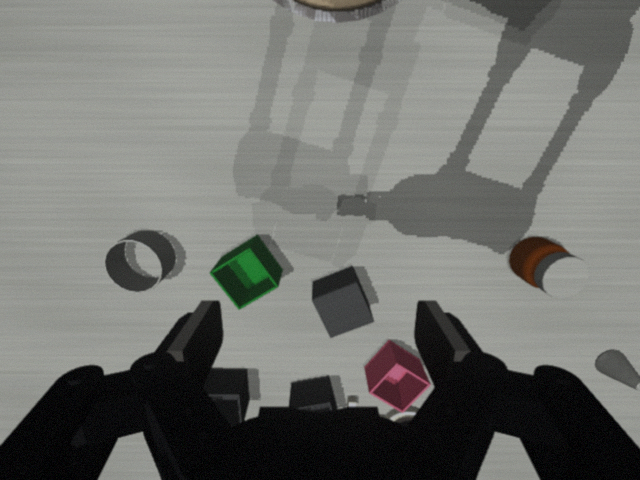

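The wrist view shows mould_c as the dark closed top at (342,300): rect 57x56 mm, z 49.8 mm, angle 23.6°. It agrees with the top view. Green is at (246,270) and pink at (398,375), both different things. mould_b and mould_a are partly hidden at (229,398) and (314,404).

```bash
python3 -c "
from h import *
print(np.round(readout.get_state()['qpos'],3))"
```

```text
[-0.304 -0.172  1.943 -0.006  1.367 -1.87 ]
```

Emit:
servo_tool --moves '[{"dp":[0,0,0.1],"delta_rot":[0,0,-0.82],"fingers":1},{"dp":[0,0,0.1],"delta_rot":[0,0,-0.82],"fingers":1},{"dp":[0,0,0.1],"delta_rot":[0,0,-0.82],"fingers":1},{"dp":[0,0,0.1],"delta_rot":[0,0,-0.82],"fingers":1},{"dp":[0,0,0.1],"delta_rot":[0,0,-0.82],"fingers":1}]'

```text
clock: 2.65
position: [0.2994, -0.0165, 0.221]
ee_rot: [-0.0, -0.206, 0.979, 0.0]
contact_force: [0.1, 0.0, 0.4]
width: 0.0854
gripper_force: 0.0
```

Emit:
servo_tool --moves '[{"dp":[0,0,0],"delta_rot":[0,-0.98,0],"fingers":1},{"dp":[0,0,0],"delta_rot":[0,-0.98,0],"fingers":1},{"dp":[0,0,0],"delta_rot":[0,-0.98,0],"fingers":1},{"dp":[0,0,0],"delta_rot":[0,-0.98,0],"fingers":1}]'

```text
clock: 3.05
position: [0.3069, -0.0015, 0.227]
ee_rot: [0.183, -0.192, 0.964, 0.032]
contact_force: [0.5, 1.1, 0.4]
width: 0.0854
gripper_force: 0.0
```

Emit:
servo_tool --moves '[{"dp":[0,0,0],"delta_rot":[0,-0.98,0],"fingers":1},{"dp":[0,0,0],"delta_rot":[0,-0.98,0],"fingers":1},{"dp":[0,0,0],"delta_rot":[0,-0.98,0],"fingers":1},{"dp":[0,0,0],"delta_rot":[0,-0.98,0],"fingers":1}]'

```text
clock: 3.45
position: [0.3289, 0.0735, 0.2608]
ee_rot: [0.336, -0.165, 0.927, 0.033]
contact_force: [0.1, 0.9, -0.2]
width: 0.0855
gripper_force: 0.0
```

```bash
cat > go.py <<'E'
# go.py x y z heading_deg tilt_deg(+forward) [back_m]: grasp-point target -> tool-axis deltas from the current pose
import sys
from h import *
from scipy.spatial.transform import Rotation as Ro
def target(x,y,z,hd,tilt,back=0):
    R=Ro.from_euler('z',hd,degrees=True)*Ro.from_matrix([[-1,0,0],[0,1,0],[0,0,-1]])*Ro.from_euler('y',-tilt,degrees=True)
    p=np.array([x,y,z])-(manip.pinch_z+back)*R.as_matrix()[:,2]; return p,R
if __name__=='__main__':
    a=[float(v) for v in sys.argv[1:]]; p,R=target(*a)
    s=readout.get_state();q=s['ee_rot'];C=Ro.from_quat([q[1],q[2],q[3],q[0]])
    rv=(C.inv()*R).as_rotvec()
    print('t',s['clock'],'q',np.round(s['qpos'],2),'tcp',np.round(s['position'],4),'->',p.round(4))
    print('rot units',(rv/.1).round(2),'dp now',(C.inv().apply(p-s['position'])/.2).round(3),'dp after rot',(R.inv().apply(p-s['position'])/.2).round(3))
E
python3 go.py .4188 .0108 .027 23.6 45 .1; python3 go.py .4188 .0108 .027 23.6 45 0
```

```text
t 3.45 q [-0.32 -0.35  2.38  0.67  0.61 -2.7 ] tcp [0.3289 0.0735 0.2608] -> [ 0.3191 -0.0328  0.1358]
rot units [-0.88 -0.99 -0.23] dp now [ 0.583 -0.454  0.36 ] dp after rot [ 0.624 -0.467  0.26 ]
t 3.45 q [-0.32 -0.35  2.38  0.67  0.61 -2.7 ] tcp [0.3289 0.0735 0.2608] -> [ 0.3839 -0.0045  0.0651]
rot units [-0.88 -0.99 -0.23] dp now [ 0.534 -0.409  0.856] dp after rot [ 0.624 -0.467  0.76 ]
```

```bash
python3 go.py .4188 .0108 .027 203.6 -50 .1
```

```text
t 3.45 q [-0.32 -0.35  2.38  0.67  0.61 -2.7 ] tcp [0.3289 0.0735 0.2608] -> [ 0.3108 -0.0364  0.1259]
rot units [-2.9   1.39 31.05] dp now [ 0.649 -0.455  0.37 ] dp after rot [-0.711  0.467  0.201]
```

Emit:
servo_tool --moves '[{"dp":[0,0,0],"delta_rot":[-0.09,0.043,0.97],"fingers":1},{"dp":[0,0,0],"delta_rot":[-0.09,0.043,0.97],"fingers":1},{"dp":[0,0,0],"delta_rot":[-0.09,0.043,0.97],"fingers":1},{"dp":[0,0,0],"delta_rot":[-0.09,0.043,0.97],"fingers":1},{"dp":[0,0,0],"delta_rot":[-0.09,0.043,0.97],"fingers":1}]'

```text
clock: 3.95
position: [0.3286, 0.0734, 0.2602]
ee_rot: [0.303, 0.055, 0.942, 0.132]
contact_force: [-0.1, -0.4, 0.1]
width: 0.0854
gripper_force: 0.0
```

Emit:
servo_tool --moves '[{"dp":[0,0,0],"delta_rot":[-0.09,0.043,0.97],"fingers":1},{"dp":[0,0,0],"delta_rot":[-0.09,0.043,0.97],"fingers":1},{"dp":[0,0,0],"delta_rot":[-0.09,0.043,0.97],"fingers":1},{"dp":[0,0,0],"delta_rot":[-0.09,0.043,0.97],"fingers":1},{"dp":[0,0,0],"delta_rot":[-0.09,0.043,0.97],"fingers":1}]'

```text
clock: 4.45
position: [0.3287, 0.0733, 0.2603]
ee_rot: [0.253, 0.272, 0.901, 0.223]
contact_force: [-0.4, -0.2, 0.1]
width: 0.0857
gripper_force: 0.0
```

Emit:
servo_tool --moves '[{"dp":[0,0,0],"delta_rot":[-0.09,0.043,0.97],"fingers":1},{"dp":[0,0,0],"delta_rot":[-0.09,0.043,0.97],"fingers":1},{"dp":[0,0,0],"delta_rot":[-0.09,0.043,0.97],"fingers":1},{"dp":[0,0,0],"delta_rot":[-0.09,0.043,0.97],"fingers":1},{"dp":[0,0,0],"delta_rot":[-0.09,0.043,0.97],"fingers":1}]'

```text
clock: 4.95
position: [0.3287, 0.0733, 0.2603]
ee_rot: [0.189, 0.472, 0.807, 0.3]
contact_force: [-0.5, -0.3, -0.0]
width: 0.085
gripper_force: 0.0
```

Emit:
servo_tool --moves '[{"dp":[0,0,0],"delta_rot":[-0.09,0.043,0.97],"fingers":1},{"dp":[0,0,0],"delta_rot":[-0.09,0.043,0.97],"fingers":1},{"dp":[0,0,0],"delta_rot":[-0.09,0.043,0.97],"fingers":1},{"dp":[0,0,0],"delta_rot":[-0.09,0.043,0.97],"fingers":1},{"dp":[0,0,0],"delta_rot":[-0.09,0.043,0.97],"fingers":1}]'

```text
clock: 5.45
position: [0.3287, 0.0733, 0.2602]
ee_rot: [0.113, 0.645, 0.665, 0.359]
contact_force: [0.4, -0.2, -1.1]
width: 0.0851
gripper_force: 0.0
```

Emit:
servo_tool --moves '[{"dp":[0,0,0],"delta_rot":[-0.09,0.043,0.97],"fingers":1},{"dp":[0,0,0],"delta_rot":[-0.09,0.043,0.97],"fingers":1},{"dp":[0,0,0],"delta_rot":[-0.09,0.043,0.97],"fingers":1},{"dp":[0,0,0],"delta_rot":[-0.09,0.043,0.97],"fingers":1},{"dp":[0,0,0],"delta_rot":[-0.09,0.043,0.97],"fingers":1}]'

```text
clock: 5.95
position: [0.3287, 0.0733, 0.2602]
ee_rot: [0.031, 0.779, 0.484, 0.398]
contact_force: [-0.0, -0.2, -0.4]
width: 0.0855
gripper_force: 0.0
```

Emit:
servo_tool --moves '[{"dp":[0,0,0],"delta_rot":[-0.09,0.043,0.97],"fingers":1},{"dp":[0,0,0],"delta_rot":[-0.09,0.043,0.97],"fingers":1},{"dp":[0,0,0],"delta_rot":[-0.09,0.043,0.97],"fingers":1},{"dp":[0,0,0],"delta_rot":[-0.09,0.043,0.97],"fingers":1},{"dp":[0,0,0],"delta_rot":[-0.09,0.043,0.97],"fingers":1}]'

```text
clock: 6.45
position: [0.3287, 0.0733, 0.2602]
ee_rot: [-0.053, 0.867, 0.274, 0.412]
contact_force: [0.0, 0.4, 0.5]
width: 0.0855
gripper_force: 0.0
```

Emit:
servo_tool --moves '[{"dp":[0,0,0],"delta_rot":[-0.09,0.043,0.97],"fingers":1},{"dp":[0,0,0],"delta_rot":[-0.09,0.043,0.97],"fingers":1}]'

```text
clock: 6.65
position: [0.3287, 0.0733, 0.2602]
ee_rot: [-0.086, 0.888, 0.185, 0.411]
contact_force: [0.0, -0.3, -0.2]
width: 0.0854
gripper_force: 0.0
```

```bash
python3 go.py .4188 .0108 .027 203.6 -50 .1; python3 look.py
```

```text
t 6.65 q [-0.71 -0.35  2.49  1.08  0.89 -0.23] tcp [0.3287 0.0733 0.2602] -> [ 0.3108 -0.0364  0.1259]
rot units [-0.    0.05 -0.01] dp now [-0.707  0.468  0.204] dp after rot [-0.708  0.467  0.2  ]
6.65 array([0.32871022, 0.07327629, 0.26021556]) [-0.08635654  0.88829277  0.18497875  0.41141385] [ 0.04163775 -0.27815382 -0.20384251] 0.08539377572354193
dark [491. 238.] 869 c [ 0.5849 -0.0239] size [57.5 56.6] ang 12.7 z 0.0489
dark [608. 291.] 1231 c [ 0.567  -0.1449] size [57.5 57.8] ang 88.8 z 0.0484
dark [408. 369.] 2193 c [0.4153 0.0201] size [55.9 35. ] ang 23.5 z 0.0501
dark [507. 459.] 117 c [ 0.3774 -0.0696] size [27.   2.3] ang 31.2 z 0.0462
white [514. 219.] 1853 c [ 0.6269 -0.0763] size [222.5  87.5] ang 88.0 z 0.0138 [[579.2000122070312, -186.0], [666.7000122070312, -189.0], [674.5, 33.400001525878906], [587.0, 36.400001525878906]]
```

Emit:
servo_tool --moves '[{"dp":[-0.142,0.093,0.04],"delta_rot":[0,0.01,0],"fingers":1},{"dp":[-0.142,0.093,0.04],"delta_rot":[0,0.01,0],"fingers":1},{"dp":[-0.142,0.093,0.04],"delta_rot":[0,0.01,0],"fingers":1},{"dp":[-0.142,0.093,0.04],"delta_rot":[0,0.01,0],"fingers":1},{"dp":[-0.142,0.093,0.04],"delta_rot":[0,0.01,0],"fingers":1}]'

```text
clock: 7.2
position: [0.3199, -0.0438, 0.1444]
ee_rot: [-0.088, 0.889, 0.19, 0.407]
contact_force: [0.9, -0.2, -0.2]
width: 0.0856
gripper_force: 0.0
```

```bash
python3 go.py .4188 .0108 .027 203.6 -50 0
```

```text
t 7.2 q [-1.25  0.17  2.69  1.25  0.92 -1.22] tcp [ 0.3199 -0.0438  0.1444] -> [ 0.381  -0.0057  0.0616]
rot units [-0.08  0.15  0.05] dp now [-0.08  -0.048  0.54 ] dp after rot [-0.088 -0.052  0.539]
```

Emit:
servo_tool --moves '[{"dp":[-0.03,-0.024,0.07],"delta_rot":[-0.03,0.05,0.02],"fingers":1},{"dp":[-0.03,-0.024,0.07],"delta_rot":[-0.03,0.05,0.02],"fingers":1},{"dp":[-0.02,0,0.08],"delta_rot":[-0.02,0.05,0.01],"fingers":1}]'

```text
clock: 7.5
position: [0.3513, -0.0368, 0.1229]
ee_rot: [-0.093, 0.89, 0.189, 0.404]
contact_force: [-0.8, 0.3, 0.3]
width: 0.0857
gripper_force: 0.0
```

```bash
python3 go.py .4188 .0108 .027 203.6 -50 0
```

```text
t 7.5 q [-1.06  0.29  2.69  1.51  0.85 -1.35] tcp [ 0.3513 -0.0368  0.1229] -> [ 0.381  -0.0057  0.0616]
rot units [-0.18  0.17 -0.01] dp now [-0.101 -0.077  0.352] dp after rot [-0.107 -0.083  0.349]
```

Emit:
servo_tool --moves '[{"dp":[0.1,0,-0.12],"delta_rot":[0,0,0],"fingers":1},{"dp":[0.1,0,-0.12],"delta_rot":[0,0,0],"fingers":1},{"dp":[0.1,0,-0.08],"delta_rot":[0,0,0],"fingers":1},{"dp":[0.1,0,-0.08],"delta_rot":[0,0,0],"fingers":1}]'

```text
clock: 7.9
position: [0.3455, -0.0405, 0.2315]
ee_rot: [-0.094, 0.889, 0.19, 0.406]
contact_force: [0.7, -0.1, -0.2]
width: 0.0855
gripper_force: 0.0
```

```bash
python3 go.py .4188 .0108 .035 203.6 0 .08
```

```text
t 7.9 q [-1.1  -0.11  2.47  1.04  1.07 -0.62] tcp [ 0.3455 -0.0405  0.2315] -> [0.4188 0.0108 0.1689]
rot units [-0.18 -8.59  0.08] dp now [ 0.05  -0.078  0.538] dp after rot [ 0.439 -0.088  0.313]
```

Emit:
servo_tool --moves '[{"dp":[0,0,0],"delta_rot":[-0.02,-0.954,0.01],"fingers":1},{"dp":[0,0,0],"delta_rot":[-0.02,-0.954,0.01],"fingers":1},{"dp":[0,0,0],"delta_rot":[-0.02,-0.954,0.01],"fingers":1},{"dp":[0,0,0],"delta_rot":[-0.02,-0.954,0.01],"fingers":1},{"dp":[0,0,0],"delta_rot":[-0.02,-0.954,0.01],"fingers":1}]'

```text
clock: 8.4
position: [0.3455, -0.0404, 0.2311]
ee_rot: [-0.042, 0.961, 0.203, 0.184]
contact_force: [-0.8, -0.4, 0.1]
width: 0.0854
gripper_force: 0.0
```

Emit:
servo_tool --moves '[{"dp":[0,0,0],"delta_rot":[-0.02,-0.954,0.01],"fingers":1},{"dp":[0,0,0],"delta_rot":[-0.02,-0.954,0.01],"fingers":1},{"dp":[0,0,0],"delta_rot":[-0.02,-0.954,0.01],"fingers":1},{"dp":[0,0,0],"delta_rot":[-0.02,-0.954,0.01],"fingers":1}]'

```text
clock: 8.8
position: [0.3457, -0.0403, 0.2309]
ee_rot: [0.0, 0.979, 0.205, -0.001]
contact_force: [-0.7, -0.3, -0.5]
width: 0.0856
gripper_force: 0.0
```

```bash
python3 go.py .4188 .0108 .035 203.6 0 .08; python3 look.py
```

```text
t 8.8 q [-0.32 -0.01  2.05 -0.    1.11  0.84] tcp [ 0.3457 -0.0403  0.2309] -> [0.4188 0.0108 0.1689]
rot units [0.   0.03 0.  ] dp now [ 0.438 -0.088  0.309] dp after rot [ 0.437 -0.088  0.31 ]
8.8 array([ 0.34568788, -0.04028455,  0.23092638]) [ 3.28132966e-04  9.78827023e-01  2.04684737e-01 -1.30741675e-03] [-0.68775863 -0.32129143 -0.47707123] 0.08557195384371816
dark [591.  32.] 1380 c [ 0.556  -0.1459] size [35.2 57.5] ang 0.3 z 0.0488
dark [294. 112.] 6670 c [0.4199 0.0105] size [55.1 56.2] ang 23.6 z 0.05
dark [421. 240.] 232 c [ 0.3758 -0.1196] size [34.4 69.3] ang 76.7 z 0.0461
```

Emit:
servo_tool --moves '[{"dp":[0.147,-0.03,0.05],"delta_rot":[0,0,0],"fingers":1},{"dp":[0.147,-0.029,0.06],"delta_rot":[0,0,0],"fingers":1},{"dp":[0.145,-0.029,0.1],"delta_rot":[0,0,0],"fingers":1},{"dp":[0,0,0.15],"delta_rot":[0,0,0],"fingers":1},{"dp":[0,0,0.15],"delta_rot":[0,0,0],"fingers":1}]'

```text
clock: 9.35
position: [0.42, 0.0112, 0.1279]
ee_rot: [-0.001, 0.979, 0.205, 0.001]
contact_force: [1.0, -0.1, -0.2]
width: 0.0856
gripper_force: 0.0
```

Emit:
servo_tool --moves '[{"dp":[0,0,0.15],"delta_rot":[0,0,0],"fingers":1},{"dp":[0,0,0.05],"delta_rot":[0,0,0],"fingers":1},{"dp":[0,0,0],"delta_rot":[0,0,0],"fingers":0.4},{"dp":[0,0,0],"delta_rot":[0,0,0],"fingers":0.4},{"dp":[0,0,0],"delta_rot":[0,0,0],"fingers":0.4}]' --force 40

```text
clock: 9.85
position: [0.4203, 0.0105, 0.0901]
ee_rot: [-0.0, 0.979, 0.204, 0.002]
contact_force: [-0.3, 0.1, -1.8]
width: 0.0558
gripper_force: 42.9
```

Emit:
servo_tool --moves '[{"dp":[0,0,0],"delta_rot":[0,0,0],"fingers":0.3},{"dp":[0,0,0],"delta_rot":[0,0,0],"fingers":0.3},{"dp":[0,0,-0.1],"delta_rot":[0,0,0],"fingers":0.3},{"dp":[0,0,-0.15],"delta_rot":[0,0,0],"fingers":0.3},{"dp":[0,0,-0.15],"delta_rot":[0,0,0],"fingers":0.3}]'

```text
clock: 10.35
position: [0.4187, 0.0107, 0.1697]
ee_rot: [-0.001, 0.979, 0.204, -0.0]
contact_force: [1.1, -0.1, -1.5]
width: 0.0552
gripper_force: 43.1
```

```bash
python3 go.py .45 -.01 .035 -10 0 .05
```

```text
t 10.35 q [-0.14  0.17  2.03  0.    0.95  1.02] tcp [0.4187 0.0107 0.1697] -> [ 0.45   -0.01    0.1389]
rot units [-0.000e+00 -2.000e-02 -2.557e+01] dp now [0.102 0.158 0.154] dp after rot [-0.172 -0.075  0.154]
```

Emit:
servo_tool --moves '[{"dp":[0,0,0],"delta_rot":[0,0,-0.99],"fingers":0.3},{"dp":[0,0,0],"delta_rot":[0,0,-0.99],"fingers":0.3},{"dp":[0,0,0],"delta_rot":[0,0,-0.99],"fingers":0.3},{"dp":[0,0,0],"delta_rot":[0,0,-0.99],"fingers":0.3},{"dp":[0,0,0],"delta_rot":[0,0,-0.99],"fingers":0.3}]'

```text
clock: 10.85
position: [0.4189, 0.0107, 0.169]
ee_rot: [-0.0, 0.898, 0.439, 0.001]
contact_force: [0.6, 0.1, -1.8]
width: 0.0555
gripper_force: 43.2
```

Emit:
servo_tool --moves '[{"dp":[0,0,0],"delta_rot":[0,0,-0.99],"fingers":0.3},{"dp":[0,0,0],"delta_rot":[0,0,-0.99],"fingers":0.3},{"dp":[0,0,0],"delta_rot":[0,0,-0.99],"fingers":0.3},{"dp":[0,0,0],"delta_rot":[0,0,-0.99],"fingers":0.3},{"dp":[0,0,0],"delta_rot":[0,0,-0.99],"fingers":0.3}]'

```text
clock: 11.35
position: [0.419, 0.0107, 0.169]
ee_rot: [-0.0, 0.763, 0.646, 0.001]
contact_force: [0.8, -0.6, -1.0]
width: 0.0556
gripper_force: 43.1
```

Emit:
servo_tool --moves '[{"dp":[0,0,0],"delta_rot":[0,0,-0.99],"fingers":0.3},{"dp":[0,0,0],"delta_rot":[0,0,-0.99],"fingers":0.3},{"dp":[0,0,0],"delta_rot":[0,0,-0.99],"fingers":0.3},{"dp":[0,0,0],"delta_rot":[0,0,-0.99],"fingers":0.3},{"dp":[0,0,0],"delta_rot":[0,0,-0.99],"fingers":0.3}]'

```text
clock: 11.85
position: [0.4189, 0.0107, 0.169]
ee_rot: [-0.0, 0.582, 0.813, 0.001]
contact_force: [0.5, 0.4, -1.2]
width: 0.0558
gripper_force: 43.1
```

Emit:
servo_tool --moves '[{"dp":[0,0,0],"delta_rot":[0,0,-0.99],"fingers":0.3},{"dp":[0,0,0],"delta_rot":[0,0,-0.99],"fingers":0.3},{"dp":[0,0,0],"delta_rot":[0,0,-0.99],"fingers":0.3},{"dp":[0,0,0],"delta_rot":[0,0,-0.99],"fingers":0.3},{"dp":[0,0,0],"delta_rot":[0,0,-0.99],"fingers":0.3}]'

```text
clock: 12.35
position: [0.419, 0.0107, 0.169]
ee_rot: [0.0, 0.365, 0.931, 0.001]
contact_force: [0.2, -0.8, -1.2]
width: 0.0552
gripper_force: 43.1
```

Emit:
servo_tool --moves '[{"dp":[0,0,0],"delta_rot":[0,0,-0.99],"fingers":0.3},{"dp":[0,0,0],"delta_rot":[0,0,-0.99],"fingers":0.3},{"dp":[0,0,0],"delta_rot":[0,0,-0.99],"fingers":0.3},{"dp":[0,0,0],"delta_rot":[0,0,-0.99],"fingers":0.3},{"dp":[0,0,0],"delta_rot":[0,0,-0.99],"fingers":0.3}]'

```text
clock: 12.85
position: [0.419, 0.0107, 0.169]
ee_rot: [0.0, 0.126, 0.992, 0.001]
contact_force: [-0.7, -0.8, -1.2]
width: 0.0556
gripper_force: 43.1
```

Emit:
servo_tool --moves '[{"dp":[0,0,0],"delta_rot":[0,0,-0.99],"fingers":0.3},{"dp":[0,0,0],"delta_rot":[0,0,-0.99],"fingers":0.3},{"dp":[0,0,0],"delta_rot":[0,0,-0.99],"fingers":0.3},{"dp":[0,0,0],"delta_rot":[0,0,-0.99],"fingers":0.3},{"dp":[0,0,0],"delta_rot":[0,0,-0.99],"fingers":0.3}]'

```text
clock: 13.35
position: [0.4189, 0.0107, 0.169]
ee_rot: [0.0, -0.121, 0.993, 0.001]
contact_force: [0.1, 0.1, -1.4]
width: 0.0553
gripper_force: 43.1
```

Emit:
servo_tool --moves '[{"dp":[0,0,0],"delta_rot":[0,0,-0.99],"fingers":0.3},{"dp":[0,0,0],"delta_rot":[0,0,-0.99],"fingers":0.3}]'

```text
clock: 13.55
position: [0.419, 0.0107, 0.169]
ee_rot: [0.001, -0.219, 0.976, 0.001]
contact_force: [0.5, 0.4, -1.5]
width: 0.0554
gripper_force: 43.1
```

```bash
python3 go.py .40 .135 .10 25 0;python3 go.py .40 .135 .10 25 -70; python3 look.py w2.png
```

```text
t 13.55 q [-0.14  0.17  2.03  0.    0.94 -2.15] tcp [0.419  0.0107 0.169 ] -> [0.4    0.135  0.1539]
rot units [0.01 0.01 0.04] dp now [-0.179  0.602  0.076] dp after rot [-0.177  0.603  0.075]
t 13.55 q [-0.14  0.17  2.03  0.    0.94 -2.15] tcp [0.419  0.0107 0.169 ] -> [0.4459 0.1564 0.1184]
rot units [-0.02 12.23  0.04] dp now [-0.432  0.601  0.254] dp after rot [-0.384  0.603 -0.318]
13.55 array([0.41896412, 0.01069984, 0.16896734]) [ 5.36255471e-04 -2.18604951e-01  9.75813119e-01  5.86176757e-04] [ 0.54742104  0.42724448 -1.47779329] 0.05538713158870401
dark [124. 112.] 678 c [ 0.3769 -0.1194] size [35.  69.8] ang 78.1 z 0.0462
dark [ 36. 358.] 1790 c [ 0.5671 -0.1401] size [58.7 46.2] ang 2.3 z 0.0482
dark [172. 456.] 400 c [ 0.6106 -0.0227] size [ 4.7 33.4] ang 14.0 z 0.0474
white [ 29. 408.] 712 c [ 0.6572 -0.15  ] size [51.7 15.4] ang 84.9 z 0.0136 [[647.2000122070312, -175.10000610351562], [662.5, -176.39999389648438], [667.0999755859375, -124.9000015258789], [651.7999877929688, -123.5999984741211]]
white [170. 464.] 162 c [ 0.6664 -0.0246] size [10.5 33.8] ang 2.6 z 0.0138 [[660.4000244140625, -8.0], [662.0, -41.70000076293945], [672.4000244140625, -41.29999923706055], [670.9000244140625, -7.5]]
```

View pics/w2.png

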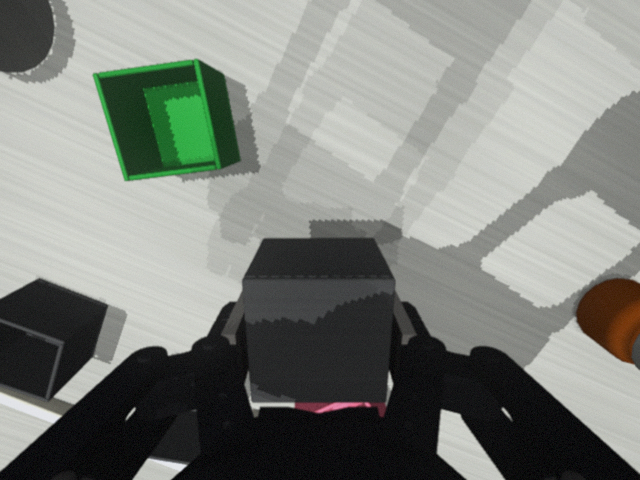

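Emit:
servo_tool --moves '[{"dp":[-0.045,0.15,0],"delta_rot":[0,0,0],"fingers":0.3},{"dp":[-0.045,0.15,0],"delta_rot":[0,0,0],"fingers":0.3},{"dp":[-0.045,0.15,0],"delta_rot":[0,0,0],"fingers":0.3},{"dp":[-0.045,0.15,0],"delta_rot":[0,0,0],"fingers":0.3}]'

```text
clock: 14.0
position: [0.4007, 0.1356, 0.1691]
ee_rot: [0.001, -0.215, 0.977, 0.001]
contact_force: [0.7, -0.6, -1.3]
width: 0.0553
gripper_force: 43.3
```

Emit:
servo_tool --moves '[{"dp":[0,0,0],"delta_rot":[0,0.941,0],"fingers":0.3},{"dp":[0,0,0],"delta_rot":[0,0.941,0],"fingers":0.3},{"dp":[0,0,0],"delta_rot":[0,0.941,0],"fingers":0.3},{"dp":[0,0,0],"delta_rot":[0,0.941,0],"fingers":0.3},{"dp":[0,0,0],"delta_rot":[0,0.941,0],"fingers":0.3}]'

```text
clock: 14.5
position: [0.4015, 0.1349, 0.1693]
ee_rot: [-0.228, -0.21, 0.949, -0.05]
contact_force: [-0.0, 0.3, -1.4]
width: 0.0558
gripper_force: 43.4
```

Emit:
servo_tool --moves '[{"dp":[0,0,0],"delta_rot":[0,0.941,0],"fingers":0.3},{"dp":[0,0,0],"delta_rot":[0,0.941,0],"fingers":0.3},{"dp":[0,0,0],"delta_rot":[0,0.941,0],"fingers":0.3},{"dp":[0,0,0],"delta_rot":[0,0.941,0],"fingers":0.3}]'

```text
clock: 14.9
position: [0.4018, 0.1349, 0.1689]
ee_rot: [-0.401, -0.197, 0.89, -0.089]
contact_force: [0.5, 0.2, -0.8]
width: 0.0559
gripper_force: 43.4
```

Emit:
servo_tool --moves '[{"dp":[0,0,0],"delta_rot":[0,0.941,0],"fingers":0.3},{"dp":[0,0,0],"delta_rot":[0,0.941,0],"fingers":0.3},{"dp":[0,0,0],"delta_rot":[0,0.941,0],"fingers":0.3},{"dp":[0,0,0],"delta_rot":[0,0.941,0],"fingers":0.3}]'

```text
clock: 15.3
position: [0.4018, 0.1349, 0.1685]
ee_rot: [-0.56, -0.177, 0.8, -0.124]
contact_force: [0.1, -0.7, -2.0]
width: 0.0555
gripper_force: 43.5
```

```bash
python3 go.py .39 .135 .042 25 -70; python3 go.py .39 .135 .037 25 -70
```

```text
t 15.3 q [ 0.27  0.75  1.58 -0.18  2.03 -1.71] tcp [0.4018 0.1349 0.1685] -> [0.4359 0.1564 0.0604]
rot units [-0.   -0.01 -0.01] dp now [-0.576  0.026 -0.004] dp after rot [-0.576  0.025 -0.003]
t 15.3 q [ 0.27  0.75  1.58 -0.18  2.03 -1.71] tcp [0.4018 0.1349 0.1685] -> [0.4359 0.1564 0.0554]
rot units [-0.   -0.01 -0.01] dp now [-0.599  0.026  0.005] dp after rot [-0.599  0.025  0.005]
```

Emit:
servo_tool --moves '[{"dp":[-0.13,0.006,0],"delta_rot":[0,0,0],"fingers":0.3},{"dp":[-0.13,0.005,0],"delta_rot":[0,0,0],"fingers":0.3},{"dp":[-0.13,0.005,0],"delta_rot":[0,0,0],"fingers":0.3},{"dp":[-0.13,0.005,0],"delta_rot":[0,0,0],"fingers":0.3},{"dp":[-0.055,0.005,0],"delta_rot":[0,0,0],"fingers":0.3}]'

```text
clock: 15.8
position: [0.435, 0.1564, 0.0584]
ee_rot: [-0.56, -0.177, 0.8, -0.124]
contact_force: [0.3, 0.4, -1.0]
width: 0.0554
gripper_force: 43.5
```

Emit:
servo_tool --moves '[{"dp":[-0.012,0,0],"delta_rot":[0,0,0],"fingers":0.3},{"dp":[-0.012,0,0],"delta_rot":[0,0,0],"fingers":0.3}]'

```text
clock: 16.0
position: [0.4359, 0.1567, 0.057]
ee_rot: [-0.56, -0.177, 0.799, -0.124]
contact_force: [0.2, -1.1, 1.7]
width: 0.0553
gripper_force: 43.6
```

```bash
python3 go.py .39 .135 .037 25 -70; python3 -c "
from h import *
print(readout.get_state()['contact_force'])
im,d,c=grab('side','s1.png');im,d,c=grab('top'); cv2.imwrite('pics/t1.png',im[150:350,200:500,::-1])
"
```

```text
t 16.0 q [ 0.28  0.93  1.5  -0.15  1.93 -1.68] tcp [0.4359 0.1567 0.057 ] -> [0.4359 0.1564 0.0554]
rot units [ 0.   -0.01  0.  ] dp now [-0.007 -0.001  0.003] dp after rot [-0.007 -0.001  0.003]
[ 0.2256213  -1.14126477  1.70312492]
```

View pics/s1.png

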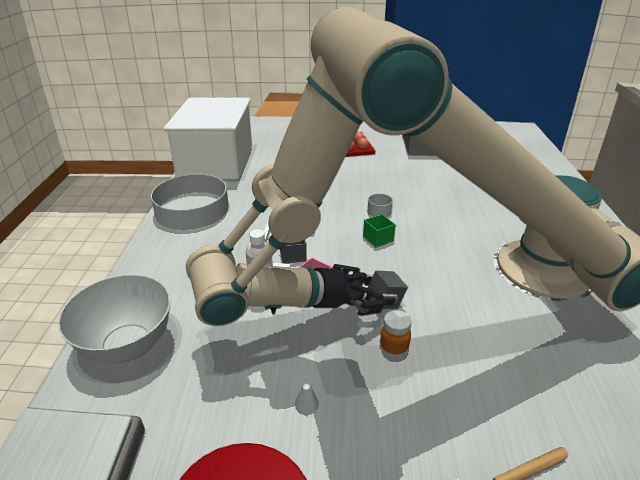

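The mould's lower edge touches the bench at (388,300) and the arm clears the can and pink mould. Next I press lightly, release and back off upward.

Emit:
servo_tool --moves '[{"dp":[-0.01,0,0],"delta_rot":[0,0,0],"fingers":0.3},{"dp":[-0.01,0,0],"delta_rot":[0,0,0],"fingers":0.3},{"dp":[0,0,0],"delta_rot":[0,0,0],"fingers":0.75},{"dp":[0,0,0],"delta_rot":[0,0,0],"fingers":1},{"dp":[0,0,0],"delta_rot":[0,0,0],"fingers":1}]' --force 25

```text
clock: 16.6
position: [0.4373, 0.1573, 0.0528]
ee_rot: [-0.56, -0.178, 0.8, -0.124]
contact_force: [0.3, 0.5, 0.5]
width: 0.0855
gripper_force: 0.0
```

Emit:
servo_tool --moves '[{"dp":[0,0,0],"delta_rot":[0,0,0],"fingers":1},{"dp":[0.1,0,0],"delta_rot":[0,0,0],"fingers":1},{"dp":[0.15,0,0],"delta_rot":[0,0,0],"fingers":1},{"dp":[0.2,0,0],"delta_rot":[0,0,0],"fingers":1},{"dp":[0.2,0,0],"delta_rot":[0,0,0],"fingers":1}]'

```text
clock: 17.1
position: [0.3965, 0.1382, 0.1757]
ee_rot: [-0.561, -0.178, 0.799, -0.124]
contact_force: [1.0, 0.7, 0.2]
width: 0.0855
gripper_force: 0.0
```

Emit:
servo_tool --moves '[{"dp":[0.1,0,0],"delta_rot":[0,-0.95,0],"fingers":1},{"dp":[0,0,0],"delta_rot":[0,-0.95,0],"fingers":1},{"dp":[0,0,0],"delta_rot":[0,-0.95,0],"fingers":1},{"dp":[0,0,0],"delta_rot":[0,-0.95,0],"fingers":1},{"dp":[0,0,0],"delta_rot":[0,-0.95,0],"fingers":1}]'

```text
clock: 17.6
position: [0.3909, 0.1356, 0.1938]
ee_rot: [-0.354, -0.202, 0.91, -0.078]
contact_force: [0.3, -1.0, -0.3]
width: 0.0854
gripper_force: 0.0
```

Emit:
servo_tool --moves '[{"dp":[0,0,0],"delta_rot":[0,-0.94,0],"fingers":1},{"dp":[0,0,0],"delta_rot":[0,-0.94,0],"fingers":1},{"dp":[0,0,0],"delta_rot":[0,-0.94,0],"fingers":1},{"dp":[0,0,0],"delta_rot":[0,-0.94,0],"fingers":1}]'

```text
clock: 18.0
position: [0.3907, 0.1355, 0.1938]
ee_rot: [-0.178, -0.213, 0.96, -0.039]
contact_force: [0.7, -0.1, -0.8]
width: 0.0852
gripper_force: 0.0
```

Emit:
servo_tool --moves '[{"dp":[0,0,0],"delta_rot":[0,-0.94,0],"fingers":1},{"dp":[0,0,0],"delta_rot":[0,-0.94,0],"fingers":1},{"dp":[0,0,0],"delta_rot":[0,-0.94,0],"fingers":1},{"dp":[0,0,0],"delta_rot":[0,-0.94,0],"fingers":1}]'

```text
clock: 18.4
position: [0.3905, 0.1355, 0.1939]
ee_rot: [0.004, -0.217, 0.976, 0.001]
contact_force: [-0.1, 0.1, -0.9]
width: 0.0856
gripper_force: 0.0
```

```bash
cat > blob.py <<'E'
import sys
from look import *
# dark points above zlo within radius r of (x,y), several heights
x,y,r=map(float,sys.argv[1:4]); cam=sys.argv[4]; fn=sys.argv[5] if len(sys.argv)>5 else None
im,d,c=grab(cam,fn); v,u=np.mgrid[0:480,0:640];P=depthpts(c,np.c_[u.ravel(),v.ravel()],d).reshape(480,640,3)
mx=im.max(2).astype(int);mn=im.min(2)
m=(d>.12)&(mx<130)&(mx-mn<30)&(np.hypot(P[...,0]-x,P[...,1]-y)<r)&(P[...,2]>.01)&(P[...,2]<.09)
q=P[m];print(cam,'n',len(q),'zpct',np.percentile(q[:,2],[50,90,97,99.5]).round(4))
for lo in (.012,.045,.051):
    k=q[q[:,2]>lo]
    if len(k)>20: o,w,a=rect(k[:,:2]);print('above',lo,len(k),'c',o.round(4),np.round(w,1),round(a,1))
E
python3 go.py .39 .135 .033 25 0; python3 blob.py .385 .133 .07 wrist w3.png; python3 blob.py .385 .133 .07 top
```

```text
t 18.4 q [ 0.16  0.13  2.    0.    1.   -1.85] tcp [0.3905 0.1355 0.1939] -> [0.39   0.135  0.0869]
rot units [0.01 0.09 0.  ] dp now [ 0.008 -0.001  0.535] dp after rot [ 0.003 -0.001  0.535]
wrist n 6073 zpct [0.056  0.0568 0.0571 0.0576]
above 0.012 6056 c [0.39   0.1355] [50.  56.2] 25.1
above 0.045 5892 c [0.39   0.1355] [50.  56.2] 25.2
above 0.051 5870 c [0.39   0.1355] [50.  56.2] 25.2
top n 9 zpct [0.0551 0.0565 0.057  0.0571]
```

View pics/w3.png

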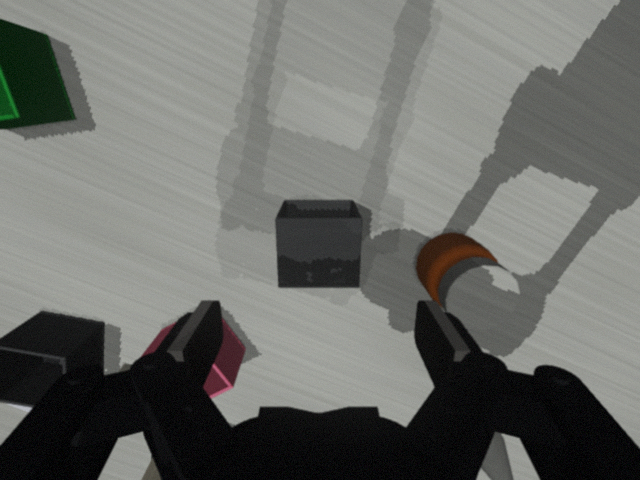

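Emit:
servo_tool --moves '[{"dp":[0.003,0,0.15],"delta_rot":[0,0.09,0],"fingers":1},{"dp":[0,0,0.15],"delta_rot":[0,0,0],"fingers":1},{"dp":[0,0,0.15],"delta_rot":[0,0,0],"fingers":1},{"dp":[0,0,0.085],"delta_rot":[0,0,0],"fingers":1},{"dp":[0,0,0],"delta_rot":[0,0,0],"fingers":1}]'

```text
clock: 19.0
position: [0.3889, 0.1351, 0.0845]
ee_rot: [-0.006, -0.217, 0.976, 0.0]
contact_force: [-0.6, 0.4, 0.9]
width: 0.0856
gripper_force: 0.0
```

Emit:
servo_tool --moves '[{"dp":[0,0,0],"delta_rot":[0,0,0],"fingers":0.3},{"dp":[0,0,0],"delta_rot":[0,0,0],"fingers":0.3},{"dp":[0,0,0],"delta_rot":[0,0,0],"fingers":0.3},{"dp":[0,0,0],"delta_rot":[0,0,0],"fingers":0.3},{"dp":[0,0,0],"delta_rot":[0,0,0],"fingers":0.3}]' --force 40

```text
clock: 19.5
position: [0.3909, 0.1355, 0.0875]
ee_rot: [-0.001, -0.217, 0.976, -0.0]
contact_force: [0.1, 0.9, 8.2]
width: 0.0558
gripper_force: 43.3
```

Emit:
servo_tool --moves '[{"dp":[0,0,-0.1],"delta_rot":[0,0,0],"fingers":0.3},{"dp":[0,0,-0.15],"delta_rot":[0,0,0],"fingers":0.3},{"dp":[0,0,-0.15],"delta_rot":[0,0,0],"fingers":0.3}]'

```text
clock: 19.8
position: [0.3895, 0.1352, 0.1672]
ee_rot: [-0.003, -0.216, 0.976, 0.0]
contact_force: [0.7, 0.0, -2.3]
width: 0.0555
gripper_force: 43.0
```

Emit:
servo_tool --moves '[{"dp":[0,0,0],"delta_rot":[0,0.94,0],"fingers":0.3},{"dp":[0,0,0],"delta_rot":[0,0.94,0],"fingers":0.3},{"dp":[0,0,0],"delta_rot":[0,0.94,0],"fingers":0.3},{"dp":[0,0,0],"delta_rot":[0,0.94,0],"fingers":0.3},{"dp":[0,0,0],"delta_rot":[0,0.94,0],"fingers":0.3}]'

```text
clock: 20.3
position: [0.3905, 0.1354, 0.1668]
ee_rot: [-0.231, -0.21, 0.949, -0.051]
contact_force: [-0.1, 0.6, -1.7]
width: 0.0553
gripper_force: 43.1
```

Emit:
servo_tool --moves '[{"dp":[0,0,0],"delta_rot":[0,0.94,0],"fingers":0.3},{"dp":[0,0,0],"delta_rot":[0,0.94,0],"fingers":0.3},{"dp":[0,0,0],"delta_rot":[0,0.94,0],"fingers":0.3},{"dp":[0,0,0],"delta_rot":[0,0.94,0],"fingers":0.3}]'

```text
clock: 20.7
position: [0.3908, 0.1355, 0.1664]
ee_rot: [-0.404, -0.197, 0.889, -0.089]
contact_force: [0.4, 0.0, -1.7]
width: 0.056
gripper_force: 43.1
```

Emit:
servo_tool --moves '[{"dp":[0,0,0],"delta_rot":[0,0.94,0],"fingers":0.3},{"dp":[0,0,0],"delta_rot":[0,0.94,0],"fingers":0.3},{"dp":[0,0,0],"delta_rot":[0,0.94,0],"fingers":0.3},{"dp":[0,0,0],"delta_rot":[0,0.94,0],"fingers":0.3}]'

```text
clock: 21.1
position: [0.3909, 0.1355, 0.1661]
ee_rot: [-0.562, -0.177, 0.798, -0.124]
contact_force: [-0.0, -0.1, -1.0]
width: 0.0553
gripper_force: 43.2
```

```bash
python3 go.py .385 .135 .038 25 -70
```

```text
t 21.1 q [ 0.27  0.74  1.6  -0.17  2.02 -1.7 ] tcp [0.3909 0.1355 0.1661] -> [0.4309 0.1564 0.0564]
rot units [-0.   -0.06  0.01] dp now [-0.592  0.01  -0.028] dp after rot [-0.592  0.01  -0.024]
```

Emit:
servo_tool --moves '[{"dp":[-0.13,0.002,-0.006],"delta_rot":[0,0,0],"fingers":0.3},{"dp":[-0.13,0.002,-0.006],"delta_rot":[0,0,0],"fingers":0.3},{"dp":[-0.13,0.002,-0.006],"delta_rot":[0,0,0],"fingers":0.3},{"dp":[-0.13,0.002,-0.006],"delta_rot":[0,0,0],"fingers":0.3},{"dp":[-0.065,0.002,0],"delta_rot":[0,0,0],"fingers":0.3}]'

```text
clock: 21.6
position: [0.4299, 0.1561, 0.0557]
ee_rot: [-0.562, -0.178, 0.799, -0.124]
contact_force: [0.5, 0.1, -2.2]
width: 0.0554
gripper_force: 43.2
```

Emit:
servo_tool --moves '[{"dp":[-0.012,0,0],"delta_rot":[0,0,0],"fingers":0.3},{"dp":[-0.012,0,0],"delta_rot":[0,0,0],"fingers":0.3},{"dp":[0,0,0],"delta_rot":[0,0,0],"fingers":0.3}]'

```text
clock: 21.9
position: [0.4308, 0.1565, 0.0543]
ee_rot: [-0.562, -0.177, 0.799, -0.124]
contact_force: [0.4, 0.0, -2.1]
width: 0.0555
gripper_force: 43.2
```

Emit:
servo_tool --moves '[{"dp":[0,0,0],"delta_rot":[0,0,0],"fingers":0.75},{"dp":[0,0,0],"delta_rot":[0,0,0],"fingers":1},{"dp":[0,0,0],"delta_rot":[0,0,0],"fingers":1},{"dp":[0,0,0],"delta_rot":[0,0,0],"fingers":1}]' --force 25

```text
clock: 22.3
position: [0.4308, 0.1565, 0.054]
ee_rot: [-0.562, -0.177, 0.798, -0.124]
contact_force: [0.1, -0.9, -0.5]
width: 0.0852
gripper_force: 0.0
```

Emit:
servo_tool --moves '[{"dp":[0.1,0,0],"delta_rot":[0,0,0],"fingers":1},{"dp":[0.15,0,0],"delta_rot":[0,0,0],"fingers":1},{"dp":[0.2,0,0],"delta_rot":[0,0,0],"fingers":1},{"dp":[0.2,0,0],"delta_rot":[0,0,0],"fingers":1}]'

```text
clock: 22.7
position: [0.3905, 0.1377, 0.1771]
ee_rot: [-0.562, -0.177, 0.798, -0.124]
contact_force: [0.9, -0.3, -0.8]
width: 0.0851
gripper_force: 0.0
```

Emit:
servo_tool --moves '[{"dp":[0.1,0,0],"delta_rot":[0,-0.95,0],"fingers":1},{"dp":[0,0,0],"delta_rot":[0,-0.95,0],"fingers":1},{"dp":[0,0,0],"delta_rot":[0,-0.95,0],"fingers":1},{"dp":[0,0,0],"delta_rot":[0,-0.95,0],"fingers":1},{"dp":[0,0,0],"delta_rot":[0,-0.95,0],"fingers":1}]'

```text
clock: 23.2
position: [0.3849, 0.135, 0.1952]
ee_rot: [-0.356, -0.202, 0.909, -0.079]
contact_force: [-0.1, -0.6, -0.2]
width: 0.0854
gripper_force: 0.0
```

Emit:
servo_tool --moves '[{"dp":[0,0,0],"delta_rot":[0,-0.94,0],"fingers":1},{"dp":[0,0,0],"delta_rot":[0,-0.94,0],"fingers":1},{"dp":[0,0,0],"delta_rot":[0,-0.94,0],"fingers":1},{"dp":[0,0,0],"delta_rot":[0,-0.94,0],"fingers":1}]'

```text
clock: 23.6
position: [0.3847, 0.135, 0.1951]
ee_rot: [-0.18, -0.213, 0.959, -0.04]
contact_force: [-0.9, -0.7, -0.2]
width: 0.0855
gripper_force: 0.0
```

Emit:
servo_tool --moves '[{"dp":[0,0,0],"delta_rot":[0,-0.94,0],"fingers":1},{"dp":[0,0,0],"delta_rot":[0,-0.94,0],"fingers":1},{"dp":[0,0,0],"delta_rot":[0,-0.94,0],"fingers":1},{"dp":[0,0,0],"delta_rot":[0,-0.94,0],"fingers":1}]'

```text
clock: 24.0
position: [0.3845, 0.1349, 0.1952]
ee_rot: [0.002, -0.217, 0.976, 0.001]
contact_force: [0.2, -1.0, 1.0]
width: 0.0856
gripper_force: 0.0
```

```bash
python3 go.py .39 .135 .033 25 0; python3 blob.py .385 .133 .07 wrist w4.png
```

```text
t 24.0 q [ 0.17  0.12  2.01  0.    1.01 -1.84] tcp [0.3845 0.1349 0.1952] -> [0.39   0.135  0.0869]
rot units [0.01 0.04 0.  ] dp now [-0.023 -0.012  0.541] dp after rot [-0.025 -0.011  0.541]
wrist n 4335 zpct [0.0395 0.0501 0.0507 0.0512]
above 0.012 4187 c [0.3887 0.1371] [56.5 56. ] 25.1
above 0.045 1671 c [0.3887 0.1371] [56.5 56. ] 25.0
above 0.051 49 c [0.3882 0.1366] [53.7 54.4] 25.0
```

View pics/w4.png

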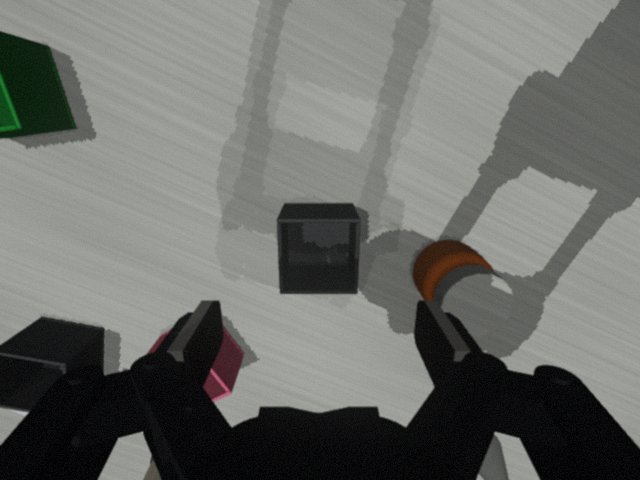

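Mould_c now stands mouth up at (320,250), centre (.389,.137). Next I place mould_a in slot 1.

```bash
python3 go.py .55 -.024 .038 12.7 0 .12
```

```text
t 24.05 q [ 0.16  0.12  2.02  0.    1.01 -1.84] tcp [0.3819 0.1343 0.1951] -> [ 0.55   -0.024   0.2119]
rot units [0.02 0.04 2.15] dp now [-0.427 -1.073 -0.083] dp after rot [-0.646 -0.957 -0.084]
```

Emit:
servo_tool --moves '[{"dp":[-0.085,-0.215,-0.016],"delta_rot":[0,0,0],"fingers":1},{"dp":[-0.085,-0.215,-0.016],"delta_rot":[0,0,0],"fingers":1},{"dp":[-0.085,-0.215,-0.016],"delta_rot":[0,0,0],"fingers":1},{"dp":[-0.085,-0.215,-0.016],"delta_rot":[0,0,0],"fingers":1},{"dp":[-0.085,-0.215,-0.016],"delta_rot":[0,0,0],"fingers":1}]'

```text
clock: 24.55
position: [0.5537, -0.0253, 0.2106]
ee_rot: [-0.001, -0.216, 0.976, 0.001]
contact_force: [-0.1, 0.6, -0.2]
width: 0.0851
gripper_force: 0.0
```

Emit:
servo_tool --moves '[{"dp":[0,0,0],"delta_rot":[0,0.02,0.72],"fingers":1},{"dp":[0,0,0],"delta_rot":[0,0.02,0.72],"fingers":1},{"dp":[0,0,0],"delta_rot":[0,0,0.71],"fingers":1}]'

```text
clock: 24.85
position: [0.5528, -0.0244, 0.2101]
ee_rot: [-0.003, -0.109, 0.994, 0.0]
contact_force: [0.4, -0.5, -0.6]
width: 0.0851
gripper_force: 0.0
```

```bash
python3 look.py; python3 blob.py .585 -.024 .05 wrist; python3 go.py .585 -.024 .038 12.7 0
```

```text
24.85 array([ 0.55279582, -0.02436136,  0.21006789]) [-3.34039560e-03 -1.08546357e-01  9.94085710e-01  3.62750532e-04] [ 0.41092859 -0.48305894 -0.62957536] 0.08514828230356716
dark [240.   5.] 117 c [ 0.4141 -0.1022] size [ 1.7 18. ] ang 30.2 z 0.0467
dark [148. 227.] 1981 c [ 0.5673 -0.1459] size [57.  57.2] ang 0.7 z 0.0491
dark [309. 282.] 1476 c [ 0.5841 -0.0239] size [56.1 56.2] ang 12.6 z 0.0494
dark [426. 378.] 149 c [0.6452 0.0869] size [15.8  1.7] ang 13.4 z 0.0552
white [315. 331.] 2399 c [ 0.6269 -0.0271] size [123.2  86.8] ang 86.3 z 0.0137 [[579.5999755859375, -85.80000305175781], [666.2000122070312, -91.4000015258789], [674.2000122070312, 31.5], [587.5999755859375, 37.20000076293945]]
white [147. 308.] 798 c [ 0.6563 -0.1574] size [64.3 12.4] ang 86.2 z 0.0136 [[647.9000244140625, -189.10000610351562], [660.2999877929688, -189.89999389648438], [664.5999755859375, -125.80000305175781], [652.2000122070312, -124.9000015258789]]
white [409. 345.] 261 c [0.6449 0.0831] size [40.2  9. ] ang 9.5 z 0.0119 [[624.2999877929688, 84.19999694824219], [625.7999877929688, 75.30000305175781], [665.4000244140625, 81.9000015258789], [664.0, 90.80000305175781]]
wrist n 3896 zpct [0.0381 0.05   0.0506 0.0512]
above 0.012 3775 c [ 0.5826 -0.0153] [57.1 74. ] 12.8
above 0.045 1364 c [ 0.5846 -0.024 ] [57.  56.3] 12.6
above 0.051 31 c [ 0.5838 -0.0235] [53.9 54.1] 12.7
t 24.95 q [-0.17  0.31  1.69 -0.    1.14 -1.96] tcp [ 0.5527 -0.024   0.2102] -> [ 0.585  -0.024   0.0919]
rot units [ 0.01 -0.06 -0.  ] dp now [-0.161 -0.036  0.591] dp after rot [-0.158 -0.035  0.592]
```

```bash
cat > stop.py <<'E'
from h import *
import sys
cam=sys.argv[1] if len(sys.argv)>1 else 'wrist'
im,d,c=grab(cam); v,u=np.mgrid[0:480,0:640];P=depthpts(c,np.c_[u.ravel(),v.ravel()],d).reshape(480,640,3)
mn=im.min(2); m=(mn>110)&(d>.12)&(P[...,2]>.0105)&(P[...,2]<.017)&(P[...,0]>.56)&(P[...,0]<.7)&(P[...,1]>-.2)&(P[...,1]<.045)
q=P[m]
b=q[(q[:,0]>.63)&(q[:,1]<.01)]
Y=[];I=[];O=[]
for y in np.arange(-.19,.01,.008):
    k=b[abs(b[:,1]-y)<.004]
    if len(k)>6: Y.append(y);I.append(k[:,0].min());O.append(k[:,0].max())
Y,I,O=map(np.array,(Y,I,O)); w=O-I; g=(w>.010)&(w<.016)
print(np.round(w*1000,1)); pi=np.polyfit(Y[g],I[g],1);po=np.polyfit(Y[g],O[g],1);print('inner x=',pi,'outer',po,'yaw deg',-np.degrees(np.arctan([pi[0],po[0]])))
s=q[(q[:,0]<.645)&(q[:,1]>0)]
for x in np.arange(.585,.65,.008):
    k=s[abs(s[:,0]-x)<.004]
    if len(k)>3: print(round(x,3),k[:,1].min().round(4),k[:,1].max().round(4))
E
python3 stop.py wrist
```

```text
[11.9 11.9 11.9 11.8 12.1 11.8 12.4 11.7  7.3 11.6 12.  12.3 11.5 11.4
 11.9 11.8 11.6 12.6 12.1 11.9 11.7]
inner x= [0.06149939 0.65992776] outer [0.0612749 0.6718086] yaw deg [-3.51922332 -3.50640916]
0.585 0.0249 0.0364
0.593 0.0244 0.0367
0.601 0.0239 0.0358
0.609 0.0233 0.0354
0.617 0.0225 0.0349
0.625 0.0225 0.0342
0.633 0.0218 0.034
0.641 0.0213 0.0337
```

Emit:
servo_tool --moves '[{"dp":[-0.08,-0.018,0.09],"delta_rot":[0,-0.06,0],"fingers":1},{"dp":[-0.08,-0.018,0.1],"delta_rot":[0,0,0],"fingers":1},{"dp":[0,0,0.15],"delta_rot":[0,0,0],"fingers":1},{"dp":[0,0,0.15],"delta_rot":[0,0,0],"fingers":1},{"dp":[0,0,0.1],"delta_rot":[0,0,0],"fingers":1}]'

```text
clock: 25.5
position: [0.5848, -0.0234, 0.0905]
ee_rot: [-0.001, -0.111, 0.994, 0.001]
contact_force: [0.1, -0.3, -0.4]
width: 0.0857
gripper_force: 0.0
```

Emit:
servo_tool --moves '[{"dp":[0,0,0],"delta_rot":[0,0,0],"fingers":0.3},{"dp":[0,0,0],"delta_rot":[0,0,0],"fingers":0.3},{"dp":[0,0,0],"delta_rot":[0,0,0],"fingers":0.3},{"dp":[0,0,0],"delta_rot":[0,0,0],"fingers":0.3},{"dp":[0,0,0],"delta_rot":[0,0,0],"fingers":0.3}]' --force 30

```text
clock: 26.0
position: [0.5863, -0.0238, 0.0936]
ee_rot: [0.002, -0.111, 0.994, 0.0]
contact_force: [-0.5, 0.1, -2.0]
width: 0.0551
gripper_force: 33.7
```

```bash
python3 go.py .6275 -.0096 .041 -3.5 0
```

```text
t 26.0 q [-0.16  0.48  1.77  0.    0.89 -1.95] tcp [ 0.5863 -0.0238  0.0936] -> [ 0.6275 -0.0096  0.0949]
rot units [0.   0.04 2.83] dp now [-0.217  0.024 -0.006] dp after rot [-0.201  0.084 -0.007]
```

Emit:
servo_tool --moves '[{"dp":[0,0,-0.02],"delta_rot":[0,0,0.94],"fingers":0.3},{"dp":[0,0,0],"delta_rot":[0,0,0.94],"fingers":0.3},{"dp":[0,0,0],"delta_rot":[0,0.03,0.95],"fingers":0.3},{"dp":[-0.1,0.042,0],"delta_rot":[0,0,0],"fingers":0.3},{"dp":[-0.1,0.042,0],"delta_rot":[0,0,0],"fingers":0.3}]'

```text
clock: 26.5
position: [0.627, -0.0095, 0.0973]
ee_rot: [-0.0, 0.031, 1.0, 0.001]
contact_force: [0.3, -0.5, -1.1]
width: 0.0556
gripper_force: 33.8
```

Emit:
servo_tool --moves '[{"dp":[0,0,0.01],"delta_rot":[0,0,0],"fingers":0.3},{"dp":[0,0,0.01],"delta_rot":[0,0,0],"fingers":0.3},{"dp":[0,0,0],"delta_rot":[0,0,0],"fingers":0.3}]'

```text
clock: 26.8
position: [0.6269, -0.0095, 0.0933]
ee_rot: [0.001, 0.031, 1.0, 0.001]
contact_force: [1.2, 1.4, 2.1]
width: 0.0557
gripper_force: 34.2
```

```bash
python3 go.py .6317 -.0059 .038 -3.5 0
```

```text
t 26.8 q [-0.13  0.53  1.67  0.    0.94 -1.64] tcp [ 0.6269 -0.0095  0.0933] -> [ 0.6317 -0.0059  0.0919]
rot units [ 0.01  0.01 -0.  ] dp now [-0.023  0.019  0.007] dp after rot [-0.023  0.019  0.007]
```

Now ease into contact, first x and then y, in small steps.

Emit:
servo_tool --moves '[{"dp":[-0.01,0.008,0],"delta_rot":[0,0,0],"fingers":0.3},{"dp":[-0.01,0,0],"delta_rot":[0,0,0],"fingers":0.3},{"dp":[-0.005,0,0],"delta_rot":[0,0,0],"fingers":0.3},{"dp":[0,0,0],"delta_rot":[0,0,0],"fingers":0.3}]'

```text
clock: 27.2
position: [0.628, -0.0091, 0.0935]
ee_rot: [-0.004, 0.03, 1.0, -0.0]
contact_force: [-7.7, -3.1, 11.1]
width: 0.0553
gripper_force: 35.3
```

Emit:
servo_tool --moves '[{"dp":[-0.005,0,0],"delta_rot":[0,0,0],"fingers":0.3},{"dp":[-0.005,0,0],"delta_rot":[0,0,0],"fingers":0.3},{"dp":[0,0,0],"delta_rot":[0,0,0],"fingers":0.3}]'

```text
clock: 27.5
position: [0.6284, -0.0092, 0.0936]
ee_rot: [-0.006, 0.03, 1.0, -0.0]
contact_force: [-11.5, -3.7, 13.8]
width: 0.0552
gripper_force: 35.7
```

Emit:
servo_tool --moves '[{"dp":[0,0.006,0],"delta_rot":[0,0,0],"fingers":0.3},{"dp":[0,0.005,0],"delta_rot":[0,0,0],"fingers":0.3},{"dp":[0,0,0],"delta_rot":[0,0,0],"fingers":0.3}]'

```text
clock: 27.8
position: [0.631, -0.0072, 0.0935]
ee_rot: [-0.003, 0.031, 1.0, -0.0]
contact_force: [-4.7, -3.3, 9.6]
width: 0.056
gripper_force: 35.0
```

Emit:
servo_tool --moves '[{"dp":[0,0,-0.006],"delta_rot":[0,0,0],"fingers":0.3},{"dp":[0,0,0],"delta_rot":[0,0,0],"fingers":0.3}]'

```text
clock: 28.0
position: [0.6334, -0.0062, 0.0937]
ee_rot: [-0.001, 0.031, 1.0, 0.001]
contact_force: [0.2, 0.3, -1.9]
width: 0.0556
gripper_force: 33.8
```

Emit:
servo_tool --moves '[{"dp":[0,0.006,0],"delta_rot":[0,0,0],"fingers":0.3},{"dp":[-0.004,0.006,0],"delta_rot":[0,0,0],"fingers":0.3},{"dp":[0,0,0],"delta_rot":[0,0,0],"fingers":0.3}]'

```text
clock: 28.3
position: [0.6338, -0.0057, 0.0936]
ee_rot: [-0.002, 0.03, 1.0, -0.001]
contact_force: [-2.9, -7.7, 2.8]
width: 0.055
gripper_force: 34.2
```

```bash
python3 go.py .6317 -.0059 .038 -3.5 0
```

```text
t 28.3 q [-0.12  0.54  1.65 -0.    0.96 -1.63] tcp [ 0.6338 -0.0057  0.0936] -> [ 0.6317 -0.0059  0.0919]
rot units [-0.03 -0.04  0.01] dp now [ 0.011 -0.002  0.008] dp after rot [ 0.011 -0.002  0.008]
```

Emit:
servo_tool --moves '[{"dp":[-0.008,0,0],"delta_rot":[0,0,0],"fingers":0.3},{"dp":[-0.006,0,0],"delta_rot":[0,0,0],"fingers":0.3},{"dp":[0,0,0],"delta_rot":[0,0,0],"fingers":0.3}]'

```text
clock: 28.6
position: [0.6344, -0.0057, 0.0936]
ee_rot: [-0.005, 0.03, 1.0, -0.001]
contact_force: [-7.5, -6.6, 6.9]
width: 0.0555
gripper_force: 34.7
```

Emit:
servo_tool --moves '[{"dp":[0,0,0.004],"delta_rot":[0,0,0],"fingers":0.5},{"dp":[0,0,0],"delta_rot":[0,0,0],"fingers":1},{"dp":[0,0,0],"delta_rot":[0,0,0],"fingers":1},{"dp":[0,0,0],"delta_rot":[0,0,0],"fingers":1}]'

```text
clock: 29.0
position: [0.6382, -0.0036, 0.0928]
ee_rot: [-0.0, 0.031, 1.0, 0.001]
contact_force: [-0.9, -0.4, 0.9]
width: 0.085
gripper_force: 0.0
```

Emit:
servo_tool --moves '[{"dp":[0,0,-0.1],"delta_rot":[0,0,0],"fingers":1},{"dp":[0,0,-0.2],"delta_rot":[0,0,0],"fingers":1},{"dp":[0,0,-0.2],"delta_rot":[0,0,0],"fingers":1}]'

```text
clock: 29.3
position: [0.6376, -0.0036, 0.1929]
ee_rot: [-0.001, 0.031, 1.0, 0.001]
contact_force: [0.5, 0.7, 0.5]
width: 0.0852
gripper_force: 0.0
```

```bash
python3 blob.py .632 -.006 .045 wrist; python3 stop.py; python3 go.py .5672 -.1459 .04 -89.4 0 .1
```

```text
wrist n 4642 zpct [0.0374 0.0501 0.0506 0.0512]
above 0.012 4550 c [ 0.6319 -0.0034] [75.1 57.1] 86.1
above 0.045 1677 c [ 0.6315 -0.006 ] [56.2 56.3] 86.4
above 0.051 44 c [ 0.6312 -0.0059] [54.5 54.5] 86.5
[10.5 11.4 11.  11.2 11.  11.1 10.9 10.5 10.8 11.2 11.2 10.9 11.3 10.9
 12.4 12.  11.9 11.4 12.  11.1]
inner x= [0.06370331 0.66039946] outer [0.06961289 0.67231371] yaw deg [-3.64500569 -3.98210094]
0.585 0.0249 0.036
0.593 0.0245 0.036
0.601 0.0242 0.0359
0.609 0.0242 0.0349
0.617 0.0276 0.035
0.625 0.0275 0.034
t 29.4 q [-0.12  0.44  1.52  0.    1.17 -1.63] tcp [ 0.6415 -0.004   0.1991] -> [ 0.5672 -0.1459  0.1939]
rot units [ 0.1   0.09 14.99] dp now [ 0.328 -0.731  0.021] dp after rot [-0.706 -0.379  0.026]
```

Emit:
servo_tool --moves '[{"dp":[0.082,-0.183,0],"delta_rot":[0,0,0],"fingers":1},{"dp":[0.082,-0.183,0],"delta_rot":[0,0,0],"fingers":1},{"dp":[0.082,-0.183,0],"delta_rot":[0,0,0],"fingers":1},{"dp":[0.082,-0.183,0],"delta_rot":[0,0,0],"fingers":1}]'

```text
clock: 29.8
position: [0.5627, -0.1468, 0.1922]
ee_rot: [-0.0, 0.03, 1.0, 0.001]
contact_force: [0.1, 0.3, -0.4]
width: 0.0853
gripper_force: 0.0
```

Emit:
servo_tool --moves '[{"dp":[0,0,0],"delta_rot":[0,0,1],"fingers":1},{"dp":[0,0,0],"delta_rot":[0,0,1],"fingers":1},{"dp":[0,0,0],"delta_rot":[0,0,1],"fingers":1},{"dp":[0,0,0],"delta_rot":[0,0,1],"fingers":1},{"dp":[0,0,0],"delta_rot":[0,0,1],"fingers":1}]'

```text
clock: 30.3
position: [0.5634, -0.1459, 0.1921]
ee_rot: [-0.001, 0.279, 0.96, 0.001]
contact_force: [0.5, 0.7, 0.5]
width: 0.0852
gripper_force: 0.0
```

Emit:
servo_tool --moves '[{"dp":[0,0,0],"delta_rot":[0,0,1],"fingers":1},{"dp":[0,0,0],"delta_rot":[0,0,1],"fingers":1},{"dp":[0,0,0],"delta_rot":[0,0,1],"fingers":1},{"dp":[0,0,0],"delta_rot":[0,0,1],"fingers":1},{"dp":[0,0,0],"delta_rot":[0,0,1],"fingers":1}]'

```text
clock: 30.8
position: [0.5635, -0.1458, 0.1921]
ee_rot: [-0.001, 0.508, 0.861, 0.001]
contact_force: [0.3, -0.2, -0.3]
width: 0.0853
gripper_force: 0.0
```

Emit:
servo_tool --moves '[{"dp":[0,0,0],"delta_rot":[0,0,1],"fingers":1},{"dp":[0,0,0],"delta_rot":[0,0,1],"fingers":1},{"dp":[0,0,0],"delta_rot":[0,0,1],"fingers":1},{"dp":[0,0,0],"delta_rot":[0,0,1],"fingers":1},{"dp":[0,0,0],"delta_rot":[0,0,1],"fingers":1}]'

```text
clock: 31.3
position: [0.5635, -0.1458, 0.1921]
ee_rot: [-0.001, 0.705, 0.709, 0.0]
contact_force: [0.7, 0.2, -0.2]
width: 0.0851
gripper_force: 0.0
```

```bash
python3 blob.py .567 -.146 .045 wrist; python3 go.py .5672 -.1459 .04 -89.4 0
```

```text
wrist n 4279 zpct [0.0398 0.0501 0.0506 0.0512]
above 0.012 4176 c [ 0.5677 -0.1457] [56.1 56.1] 0.2
above 0.045 1656 c [ 0.5677 -0.1458] [56.1 56. ] 0.1
above 0.051 41 c [ 0.5674 -0.1455] [54.  53.9] 88.6
t 31.35 q [-0.37  0.37  1.66  0.    1.12 -0.38] tcp [ 0.5635 -0.1458  0.1921] -> [ 0.5672 -0.1459  0.0939]
rot units [-0.01 -0.02 -0.08] dp now [-0.001  0.019  0.491] dp after rot [-0.001  0.019  0.491]
```

Emit:
servo_tool --moves '[{"dp":[0,0.01,0.15],"delta_rot":[0,0,0],"fingers":1},{"dp":[0,0.011,0.15],"delta_rot":[0,0,0],"fingers":1},{"dp":[0,0,0.15],"delta_rot":[0,0,0],"fingers":1},{"dp":[0,0,0.04],"delta_rot":[0,0,0],"fingers":1},{"dp":[0,0,0],"delta_rot":[0,0,0],"fingers":0.3}]'

```text
clock: 31.85
position: [0.5668, -0.1456, 0.0934]
ee_rot: [-0.002, 0.703, 0.711, -0.0]
contact_force: [0.4, 0.5, -0.1]
width: 0.0729
gripper_force: 0.0
```

Emit:
servo_tool --moves '[{"dp":[0,0,0],"delta_rot":[0,0,0],"fingers":0.3},{"dp":[0,0,0],"delta_rot":[0,0,0],"fingers":0.3},{"dp":[0,0,0],"delta_rot":[0,0,0],"fingers":0.3},{"dp":[0,0,0],"delta_rot":[0,0,0],"fingers":0.3},{"dp":[0,0,-0.02],"delta_rot":[0,0,0.65],"fingers":0.3}]'

```text
clock: 32.35
position: [0.5675, -0.146, 0.0992]
ee_rot: [-0.001, 0.727, 0.687, 0.0]
contact_force: [-0.7, 0.4, -0.9]
width: 0.0554
gripper_force: 34.4
```

```bash
python3 go.py .6237 -.0656 .044 -93.6 0
```

```text
t 32.35 q [-0.37  0.47  1.76  0.    0.91 -0.31] tcp [ 0.5675 -0.146   0.0992] -> [ 0.6237 -0.0656  0.0979]
rot units [-0.   -0.01  0.06] dp now [0.417 0.258 0.007] dp after rot [0.419 0.255 0.006]
```

Emit:
servo_tool --moves '[{"dp":[0.104,0.064,0],"delta_rot":[0,0,0.06],"fingers":0.3},{"dp":[0.104,0.064,0],"delta_rot":[0,0,0],"fingers":0.3},{"dp":[0.104,0.064,0],"delta_rot":[0,0,0],"fingers":0.3},{"dp":[0.104,0.064,0],"delta_rot":[0,0,0],"fingers":0.3},{"dp":[0,0,0.01],"delta_rot":[0,0,0],"fingers":0.3}]'

```text
clock: 32.85
position: [0.6256, -0.064, 0.0975]
ee_rot: [0.0, 0.728, 0.686, 0.001]
contact_force: [0.3, 0.1, -0.9]
width: 0.0553
gripper_force: 34.5
```

Emit:
servo_tool --moves '[{"dp":[0,0,0.006],"delta_rot":[0,0,0],"fingers":0.3},{"dp":[0,0,0],"delta_rot":[0,0,0],"fingers":0.3}]'

```text
clock: 33.05
position: [0.6236, -0.0662, 0.0962]
ee_rot: [-0.0, 0.729, 0.685, 0.001]
contact_force: [1.1, 1.1, 0.9]
width: 0.0553
gripper_force: 34.8
```

Emit:
servo_tool --moves '[{"dp":[0.01,0.01,0],"delta_rot":[0,0,0],"fingers":0.3},{"dp":[0.007,0.007,0],"delta_rot":[0,0,0],"fingers":0.3},{"dp":[0,0,0],"delta_rot":[0,0,0],"fingers":0.3}]'

```text
clock: 33.35
position: [0.6261, -0.0643, 0.0962]
ee_rot: [-0.001, 0.729, 0.685, -0.001]
contact_force: [-3.7, -2.2, 5.6]
width: 0.0552
gripper_force: 35.3
```

```bash
python3 go.py .628 -.0619 .04 -93.6 0
```

```text
t 33.35 q [-0.21  0.53  1.66 -0.    0.96 -0.15] tcp [ 0.6261 -0.0643  0.0962] -> [ 0.628  -0.0619  0.0939]
rot units [-0.03  0.01  0.01] dp now [0.013 0.009 0.012] dp after rot [0.013 0.009 0.012]
```

Emit:
servo_tool --moves '[{"dp":[0.004,0.004,-0.005],"delta_rot":[0,0,0],"fingers":0.3},{"dp":[0.006,0.004,0],"delta_rot":[0,0,0],"fingers":0.3},{"dp":[0,0,0],"delta_rot":[0,0,0],"fingers":0.3}]'

```text
clock: 33.65
position: [0.6286, -0.0619, 0.0965]
ee_rot: [-0.0, 0.728, 0.685, -0.001]
contact_force: [-2.3, -3.9, 1.3]
width: 0.0555
gripper_force: 34.7
```

Emit:
servo_tool --moves '[{"dp":[0.006,0.005,0],"delta_rot":[0,0,0],"fingers":0.3},{"dp":[0.006,0.005,0],"delta_rot":[0,0,0],"fingers":0.3},{"dp":[0,0,0],"delta_rot":[0,0,0],"fingers":0.3}]'

```text
clock: 33.95
position: [0.6292, -0.0615, 0.0966]
ee_rot: [-0.0, 0.728, 0.686, -0.004]
contact_force: [-5.1, -10.0, 3.4]
width: 0.0551
gripper_force: 35.0
```

```bash
python3 go.py .628 -.0619 .04 -93.6 0
```

```text
t 33.95 q [-0.2   0.53  1.65 -0.01  0.96 -0.14] tcp [ 0.6292 -0.0615  0.0966] -> [ 0.628  -0.0619  0.0939]
rot units [-0.05  0.05  0.04] dp now [-0.002 -0.006  0.013] dp after rot [-0.002 -0.006  0.013]
```

Emit:
servo_tool --moves '[{"dp":[0,0.003,0.004],"delta_rot":[0,0,0],"fingers":0.5},{"dp":[0,0,0],"delta_rot":[0,0,0],"fingers":1},{"dp":[0,0,0],"delta_rot":[0,0,0],"fingers":1},{"dp":[0,0,0],"delta_rot":[0,0,0],"fingers":1},{"dp":[0,0,-0.1],"delta_rot":[0,0,0],"fingers":1}]'

```text
clock: 34.45
position: [0.6302, -0.0578, 0.1134]
ee_rot: [-0.003, 0.729, 0.685, -0.001]
contact_force: [-0.3, -0.3, -0.1]
width: 0.0855
gripper_force: 0.0
```

Emit:
servo_tool --moves '[{"dp":[0,0,-0.2],"delta_rot":[0,0,0],"fingers":1},{"dp":[0,0,-0.25],"delta_rot":[0,0,0],"fingers":1}]'

```text
clock: 34.65
position: [0.6308, -0.058, 0.2047]
ee_rot: [-0.003, 0.728, 0.685, -0.001]
contact_force: [1.1, 0.1, 0.1]
width: 0.0855
gripper_force: 0.0
```

```bash
cat > row.py <<'E'
from look import *
import sys
cam=sys.argv[1]
im,d,c=grab(cam,sys.argv[2] if len(sys.argv)>2 else None); v,u=np.mgrid[0:480,0:640];P=depthpts(c,np.c_[u.ravel(),v.ravel()],d).reshape(480,640,3)
mx=im.max(2).astype(int);mn=im.min(2)
m=(d>.12)&(mx<130)&(mx-mn<30)&(P[...,2]>.044)&(P[...,2]<.056)&(P[...,0]>.58)&(P[...,0]<.68)&(P[...,1]>-.19)&(P[...,1]<.05)
q=P[m][:,:2];th=np.radians(3.6);xh=np.array([np.cos(th),-np.sin(th)]);yh=np.array([np.sin(th),np.cos(th)])
q=(q-[.6613,.0203]);s=np.c_[q@xh,q@yh]*1000
o,w,a=rect(P[m][:,:2]);print(cam,'hull c',o.round(4),np.round(w,1),round(a,2))
for lo in np.arange(-172,4,8):
    k=s[(s[:,1]>lo)&(s[:,1]<lo+8)]
    if len(k)>3: print(int(lo),'x',k[:,0].min().round(1),k[:,0].max().round(1))
print('y',s[:,1].min().round(1),s[:,1].max().round(1));
E
python3 row.py wrist; python3 go.py .3887 .1371 .04 -65 0 .1
```

```text
wrist hull c [ 0.6302 -0.034 ] [111.4  56.3] 86.34
-116 x -55.4 -0.3
-108 x -55.1 0.3
-100 x -55.5 0.1
-92 x -55.3 0.3
-84 x -55.8 0.3
-76 x -55.5 -0.1
-68 x -55.2 0.3
-60 x -55.7 0.6
-52 x -55.3 0.4
-44 x -54.9 0.5
-36 x -55.5 0.5
-28 x -55.2 0.6
-20 x -55.5 0.6
-12 x -55.2 0.1
-4 x -54.9 0.5
y -111.8 -0.5
t 34.7 q [-0.2   0.42  1.51  0.    1.2  -0.14] tcp [ 0.6355 -0.0588  0.2156] -> [0.3887 0.1371 0.1939]
rot units [ 0.13  0.03 -4.98] dp now [ 0.902 -1.293  0.092] dp after rot [ 1.409 -0.704  0.108]
```

Emit:
servo_tool --moves '[{"dp":[0.12,-0.2,0],"delta_rot":[0,0,0],"fingers":1},{"dp":[0.13,-0.185,0.015],"delta_rot":[0,0,0],"fingers":1},{"dp":[0.13,-0.185,0.015],"delta_rot":[0,0,0],"fingers":1},{"dp":[0.13,-0.185,0.015],"delta_rot":[0,0,0],"fingers":1}]'

```text
clock: 35.1
position: [0.4861, 0.0536, 0.197]
ee_rot: [-0.001, 0.729, 0.685, 0.001]
contact_force: [0.6, 0.2, 0.3]
width: 0.0859
gripper_force: 0.0
```

Emit:
servo_tool --moves '[{"dp":[0.13,-0.18,0.015],"delta_rot":[0,0,0],"fingers":1},{"dp":[0.13,-0.18,0.015],"delta_rot":[0,0,0],"fingers":1},{"dp":[0.13,-0.18,0.015],"delta_rot":[0,0,0],"fingers":1}]'

```text
clock: 35.4
position: [0.383, 0.1381, 0.1882]
ee_rot: [-0.001, 0.729, 0.685, 0.001]
contact_force: [-0.1, 1.3, -0.5]
width: 0.0855
gripper_force: 0.0
```

Emit:
servo_tool --moves '[{"dp":[0,0,0],"delta_rot":[0.02,0,-1],"fingers":1},{"dp":[0,0,0],"delta_rot":[0.02,0,-1],"fingers":1},{"dp":[0,0,0],"delta_rot":[0.02,0,-1],"fingers":1},{"dp":[0,0,0],"delta_rot":[0,0,-1],"fingers":1},{"dp":[0,0,0],"delta_rot":[0,0,-0.98],"fingers":1}]'

```text
clock: 35.9
position: [0.3845, 0.1374, 0.1883]
ee_rot: [-0.003, 0.535, 0.845, -0.001]
contact_force: [0.8, 0.0, 0.4]
width: 0.0854
gripper_force: 0.0
```

```bash
python3 blob.py .3887 .1371 .045 wrist; python3 go.py .3887 .1371 .04 -65 0
```

```text
wrist n 4495 zpct [0.0396 0.0501 0.0506 0.0512]
above 0.012 4396 c [0.3892 0.1375] [56.1 56.9] 24.9
above 0.045 1722 c [0.3892 0.1374] [56.1 56.7] 24.9
above 0.051 43 c [0.389  0.1381] [54.3 54. ] 25.4
t 35.95 q [ 0.17  0.13  2.01  0.    1.   -0.27] tcp [0.3845 0.1373 0.1883] -> [0.3887 0.1371 0.0939]
rot units [-0.05 -0.04  0.07] dp now [-0.012  0.021  0.472] dp after rot [-0.01   0.019  0.472]
```

Emit:
servo_tool --moves '[{"dp":[-0.006,0.01,0.14],"delta_rot":[-0.05,-0.04,0.07],"fingers":1},{"dp":[-0.006,0.011,0.14],"delta_rot":[0,0,0],"fingers":1},{"dp":[0,0,0.14],"delta_rot":[0,0,0],"fingers":1},{"dp":[0,0,0.05],"delta_rot":[0,0,0],"fingers":1},{"dp":[0,0,0],"delta_rot":[0,0,0],"fingers":0.3}]'

```text
clock: 36.45
position: [0.3882, 0.1364, 0.0933]
ee_rot: [-0.001, 0.541, 0.841, -0.001]
contact_force: [0.8, 0.4, -0.2]
width: 0.0732
gripper_force: 0.0
```

Emit:
servo_tool --moves '[{"dp":[0,0,0],"delta_rot":[0,0,0],"fingers":0.3},{"dp":[0,0,0],"delta_rot":[0,0,0],"fingers":0.3},{"dp":[0,0,0],"delta_rot":[0,0,0],"fingers":0.3},{"dp":[0,0,0],"delta_rot":[0,0,0],"fingers":0.3}]'

```text
clock: 36.85
position: [0.3897, 0.1365, 0.0952]
ee_rot: [0.001, 0.54, 0.841, 0.0]
contact_force: [0.7, -0.8, 5.0]
width: 0.0555
gripper_force: 33.2
```

Emit:
servo_tool --moves '[{"dp":[0,0,-0.12],"delta_rot":[0,0,1],"fingers":0.3},{"dp":[0,0,-0.2],"delta_rot":[0,0,1],"fingers":0.3},{"dp":[0,0,-0.18],"delta_rot":[0,0,1],"fingers":0.3},{"dp":[0,0,0],"delta_rot":[0,0,1],"fingers":0.3},{"dp":[0,0,0],"delta_rot":[0,0,0.98],"fingers":0.3}]'

```text
clock: 37.35
position: [0.3895, 0.1366, 0.1959]
ee_rot: [0.001, 0.732, 0.681, 0.001]
contact_force: [-0.1, -0.2, -2.1]
width: 0.0551
gripper_force: 33.1
```

```bash
python3 go.py .6205 -.1217 .05 -93.6 0
```

```text
t 37.35 q [ 0.17  0.13  2.   -0.    1.01  0.24] tcp [0.3895 0.1366 0.1959] -> [ 0.6205 -0.1217  0.1039]
rot units [ 0.04 -0.   -0.1 ] dp now [-1.204  1.244  0.465] dp after rot [-1.216  1.234  0.46 ]
```

Emit:
servo_tool --moves '[{"dp":[-0.15,0.155,0],"delta_rot":[0.04,0,-0.1],"fingers":0.3},{"dp":[-0.152,0.154,0],"delta_rot":[0,0,0],"fingers":0.3},{"dp":[-0.152,0.154,0],"delta_rot":[0,0,0],"fingers":0.3},{"dp":[-0.152,0.154,0],"delta_rot":[0,0,0],"fingers":0.3}]'

```text
clock: 37.75
position: [0.5055, 0.0067, 0.1942]
ee_rot: [-0.001, 0.728, 0.686, -0.002]
contact_force: [-0.1, 0.7, -1.6]
width: 0.0554
gripper_force: 33.0
```

Emit:
servo_tool --moves '[{"dp":[-0.152,0.154,0],"delta_rot":[0,0,0],"fingers":0.3},{"dp":[-0.152,0.154,0],"delta_rot":[0,0,0],"fingers":0.3},{"dp":[-0.152,0.154,0],"delta_rot":[0,0,0],"fingers":0.3},{"dp":[-0.152,0.154,0],"delta_rot":[0,0,0],"fingers":0.3},{"dp":[0,0,0],"delta_rot":[0,0,0],"fingers":0.3}]'

```text
clock: 38.25
position: [0.6246, -0.1255, 0.1933]
ee_rot: [0.002, 0.729, 0.685, -0.001]
contact_force: [-0.6, 0.0, -2.2]
width: 0.0555
gripper_force: 33.1
```

```bash
python3 go.py .6205 -.1217 .05 -93.6 0
```

```text
t 38.25 q [-0.31  0.44  1.53 -0.    1.17 -0.24] tcp [ 0.6246 -0.1255  0.1933] -> [ 0.6205 -0.1217  0.1039]
rot units [0.01 0.04 0.01] dp now [ 0.019 -0.022  0.447] dp after rot [ 0.018 -0.021  0.447]
```

Emit:
servo_tool --moves '[{"dp":[0.009,-0.02,0.12],"delta_rot":[0,0.03,0],"fingers":0.3},{"dp":[0,0,0.13],"delta_rot":[0,0,0],"fingers":0.3},{"dp":[0,0,0.13],"delta_rot":[0,0,0],"fingers":0.3},{"dp":[0,0,0.07],"delta_rot":[0,0,0],"fingers":0.3},{"dp":[0,0,0.02],"delta_rot":[0,0,0],"fingers":0.3}]'

```text
clock: 38.75
position: [0.6152, -0.1183, 0.0982]
ee_rot: [-0.004, 0.727, 0.686, -0.002]
contact_force: [-0.6, -2.1, -1.1]
width: 0.0555
gripper_force: 33.2
```

Emit:
servo_tool --moves '[{"dp":[0,0,0.01],"delta_rot":[0,0,0],"fingers":0.3},{"dp":[0,0,0],"delta_rot":[0,0,0],"fingers":0.3}]'

```text
clock: 38.95
position: [0.6166, -0.1183, 0.0982]
ee_rot: [-0.002, 0.728, 0.686, -0.0]
contact_force: [-0.0, -0.7, -2.0]
width: 0.0554
gripper_force: 33.0
```

```bash
python3 go.py .6245 -.1178 .041 -93.6 0
```

```text
t 38.95 q [-0.3   0.52  1.66  0.    0.96 -0.24] tcp [ 0.6166 -0.1183  0.0982] -> [ 0.6245 -0.1178  0.0949]
rot units [-0.03 -0.02  0.04] dp now [0.005 0.039 0.017] dp after rot [0.005 0.039 0.017]
```

Emit:
servo_tool --moves '[{"dp":[-0.01,0.015,0],"delta_rot":[0,0,0.04],"fingers":0.3},{"dp":[0,0.01,0.006],"delta_rot":[0,0,0],"fingers":0.3},{"dp":[0,0,0.006],"delta_rot":[0,0,0],"fingers":0.3},{"dp":[0,0,0],"delta_rot":[0,0,0],"fingers":0.3}]'

```text
clock: 39.35
position: [0.6217, -0.1208, 0.0954]
ee_rot: [-0.002, 0.729, 0.685, -0.0]
contact_force: [0.8, 1.1, -1.5]
width: 0.0551
gripper_force: 33.1
```

Emit:
servo_tool --moves '[{"dp":[0,0.01,0],"delta_rot":[0,0,0],"fingers":0.3},{"dp":[0.006,0.008,0],"delta_rot":[0,0,0],"fingers":0.3},{"dp":[0.006,0.004,0],"delta_rot":[0,0,0],"fingers":0.3},{"dp":[0,0,0],"delta_rot":[0,0,0],"fingers":0.3}]'

```text
clock: 39.75
position: [0.6259, -0.1189, 0.0954]
ee_rot: [-0.002, 0.729, 0.685, -0.001]
contact_force: [-1.7, -1.7, 2.4]
width: 0.0555
gripper_force: 33.4
```

```bash
python3 go.py .6245 -.1178 .041 -93.6 0
```

```text
t 39.75 q [-0.3   0.54  1.64  0.    0.97 -0.23] tcp [ 0.6259 -0.1189  0.0954] -> [ 0.6245 -0.1178  0.0949]
rot units [-0.04 -0.01  0.  ] dp now [ 0.005 -0.007  0.002] dp after rot [ 0.005 -0.007  0.002]
```

Emit:
servo_tool --moves '[{"dp":[0.006,0.003,0],"delta_rot":[0,0,0],"fingers":0.3},{"dp":[0.007,0.003,0],"delta_rot":[0,0,0],"fingers":0.3},{"dp":[0.007,0,0],"delta_rot":[0,0,0],"fingers":0.3},{"dp":[0,0,0],"delta_rot":[0,0,0],"fingers":0.3}]'

```text
clock: 40.15
position: [0.6262, -0.1182, 0.0955]
ee_rot: [-0.001, 0.729, 0.685, -0.004]
contact_force: [-4.3, -11.3, 2.8]
width: 0.0554
gripper_force: 33.6
```

Emit:
servo_tool --moves '[{"dp":[0.003,0.004,0],"delta_rot":[0,0,0],"fingers":0.3},{"dp":[0.003,0.004,0],"delta_rot":[0,0,0],"fingers":0.3},{"dp":[0,0,0],"delta_rot":[0,0,0],"fingers":0.3}]'

```text
clock: 40.45
position: [0.6265, -0.1181, 0.0955]
ee_rot: [-0.001, 0.729, 0.685, -0.005]
contact_force: [-9.1, -14.3, 5.8]
width: 0.0556
gripper_force: 33.8
```

Firm contact both ways. I release, rise and check the row.

Emit:
servo_tool --moves '[{"dp":[0,0,0],"delta_rot":[0,0,0],"fingers":0.5},{"dp":[0,0,0],"delta_rot":[0,0,0],"fingers":1},{"dp":[0,0,0],"delta_rot":[0,0,0],"fingers":1},{"dp":[0,0,0],"delta_rot":[0,0,0],"fingers":1},{"dp":[0,0,-0.1],"delta_rot":[0,0,0],"fingers":1}]'

```text
clock: 40.95
position: [0.6275, -0.1125, 0.1126]
ee_rot: [-0.005, 0.729, 0.685, -0.002]
contact_force: [-0.0, 0.2, -1.0]
width: 0.0853
gripper_force: 0.0
```

Emit:
servo_tool --moves '[{"dp":[0,0,-0.2],"delta_rot":[0,0,0],"fingers":1},{"dp":[0,0,-0.25],"delta_rot":[0,0,0],"fingers":0},{"dp":[0,0,-0.2],"delta_rot":[0,0,0],"fingers":0},{"dp":[0,0,0],"delta_rot":[0,0,0],"fingers":0}]'

```text
clock: 41.35
position: [0.6329, -0.1141, 0.2523]
ee_rot: [0.004, 0.729, 0.685, 0.003]
contact_force: [0.6, -0.6, -0.0]
width: 0.0439
gripper_force: 0.0
```

```bash
cat > cap.py <<'E'
from look import *
for cam in ('wrist','top','side'):
    im,d,c=grab(cam,'cap_%s.png'%cam); v,u=np.mgrid[0:480,0:640];P=depthpts(c,np.c_[u.ravel(),v.ravel()],d).reshape(480,640,3)
    m=(d>.1)&(np.hypot(P[...,0]-.638,P[...,1]-.111)<.03)&(P[...,2]>.148)&(P[...,2]<.162)
    q=P[m]
    if len(q)>15:
        o,r=cv2.minEnclosingCircle((q[:,:2]*1000).astype(np.float32)); print(cam,len(q),'cap c',np.round(o,1),'r',round(r,1),'z',np.median(q[:,2]).round(4),'mean',q.mean(0).round(4))
    else: print(cam,len(q))
E
python3 row.py wrist row.png; python3 cap.py
```

```text
wrist hull c [ 0.6287 -0.0621] [168.3  56.1] 86.36
-172 x -54.6 -0.2
-164 x -55.3 -0.2
-156 x -55.0 0.3
-148 x -55.3 0.2
-140 x -55.3 0.1
-132 x -54.9 -0.1
-124 x -55.5 -0.3
-116 x -55.3 -0.4
-108 x -54.9 0.1
-100 x -55.4 0.0
-92 x -54.9 0.6
-84 x -55.4 0.6
-76 x -55.2 0.3
-68 x -55.4 0.1
-60 x -55.3 0.6
-52 x -55.0 0.6
-44 x -55.4 0.4
-36 x -54.9 0.1
-28 x -55.4 0.7
-20 x -55.1 0.5
-12 x -55.4 0.3
-4 x -55.2 0.1
y -168.4 -0.1
wrist 0
top 132 cap c [638.  108.3] r 15.9 z 0.1532 mean [0.6378 0.109  0.153 ]
side 130 cap c [639.7 113.6] r 16.0 z 0.1531 mean [0.6384 0.1159 0.1527]
```

View pics/row.png

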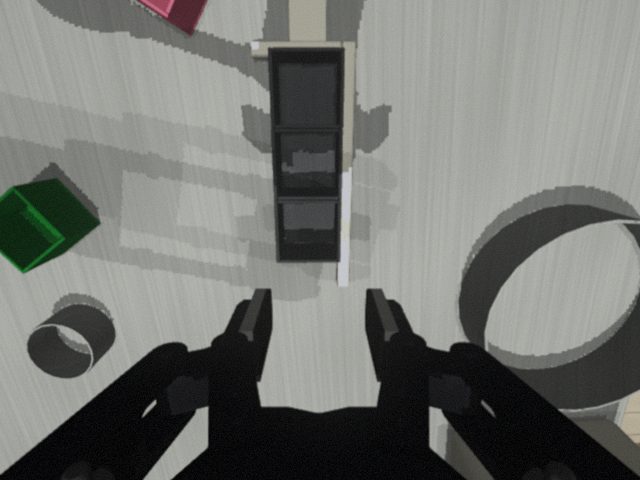

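The row is one straight closed block: 168.3 x 56.1 mm, spanning (275,48) to (343,262) and flush to both bars. All three mouths are up. Now the cap.

```bash
python3 go.py .639 .1112 .186 -93.6 0
```

```text
t 41.55 q [-0.29  0.41  1.45  0.    1.29 -0.23] tcp [ 0.6288 -0.1133  0.2437] -> [0.639  0.1112 0.2399]
rot units [-0.07 -0.03  0.01] dp now [ 1.124 -0.019  0.022] dp after rot [ 1.124 -0.02   0.019]
```

Emit:
servo_tool --moves '[{"dp":[0.187,-0.003,0],"delta_rot":[-0.07,-0.03,0],"fingers":0},{"dp":[0.187,-0.003,0],"delta_rot":[0,0,0],"fingers":0},{"dp":[0.187,-0.003,0],"delta_rot":[0,0,0],"fingers":0},{"dp":[0.187,-0.003,0],"delta_rot":[0,0,0],"fingers":0},{"dp":[0.187,-0.003,0],"delta_rot":[0,0,0],"fingers":0}]'

```text
clock: 42.05
position: [0.6373, 0.0744, 0.2426]
ee_rot: [-0.0, 0.729, 0.685, -0.001]
contact_force: [0.2, 0.7, -0.4]
width: -0.0002
gripper_force: 0.0
```

Emit:
servo_tool --moves '[{"dp":[0.187,-0.003,0],"delta_rot":[0,0,0],"fingers":0},{"dp":[0,0,0],"delta_rot":[0,0,0],"fingers":0},{"dp":[0,0,0],"delta_rot":[0,0,0],"fingers":0}]'

```text
clock: 42.35
position: [0.6392, 0.1111, 0.2429]
ee_rot: [0.0, 0.728, 0.685, -0.001]
contact_force: [0.6, 0.3, -0.6]
width: 0.0002
gripper_force: 0.0
```

```bash
python3 go.py .639 .1112 .173 -93.6 0; python3 -c "
from h import *
print(readout.get_state()['width'])
im,d,c=grab('side'); cv2.imwrite('pics/s2.png',cv2.resize(im[150:330,180:360,::-1],None,fx=3,fy=3))"
```

```text
t 42.35 q [ 0.07  0.42  1.43 -0.    1.29  0.13] tcp [0.6392 0.1111 0.2429] -> [0.639  0.1112 0.2269]
rot units [-0.01  0.02  0.02] dp now [ 0.001 -0.001  0.08 ] dp after rot [ 0.001 -0.001  0.08 ]
0.00018600024286126468
```

View pics/s2.png

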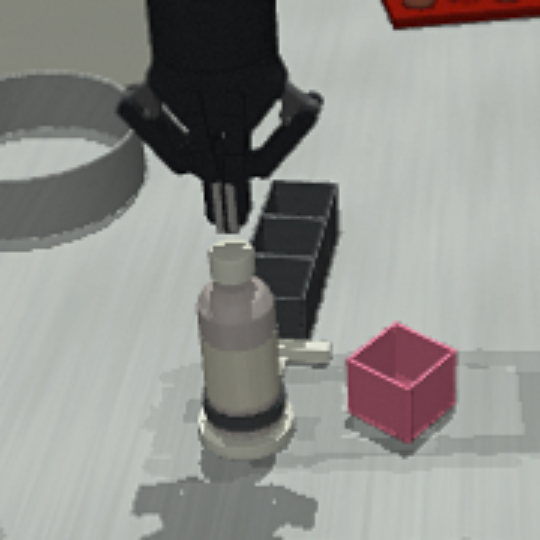

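The closed fingertips sit centred above the cap (227,230 vs cap 232,248 in the crop), and the row looks good. I press down gradually.

Emit:
servo_tool --moves '[{"dp":[0,0,0.04],"delta_rot":[0,0,0],"fingers":0},{"dp":[0,0,0.03],"delta_rot":[0,0,0],"fingers":0},{"dp":[0,0,0.02],"delta_rot":[0,0,0],"fingers":0},{"dp":[0,0,0],"delta_rot":[0,0,0],"fingers":0}]'

```text
clock: 42.8
position: [0.6396, 0.1091, 0.2263]
ee_rot: [0.001, 0.729, 0.684, -0.0]
contact_force: [-1.6, -1.1, 2.0]
width: -0.0001
gripper_force: 1.2
```

Emit:
servo_tool --moves '[{"dp":[0,0,0.01],"delta_rot":[0,0,0],"fingers":0},{"dp":[0,0,0.01],"delta_rot":[0,0,0],"fingers":0},{"dp":[0,0,0],"delta_rot":[0,0,0],"fingers":0}]'

```text
clock: 43.1
position: [0.6399, 0.1095, 0.2234]
ee_rot: [0.002, 0.729, 0.685, 0.0]
contact_force: [-2.3, -3.4, 4.8]
width: 0.0003
gripper_force: 2.1
```

Emit:
servo_tool --moves '[{"dp":[0,0,0.01],"delta_rot":[0,0,0],"fingers":0},{"dp":[0,0,0],"delta_rot":[0,0,0],"fingers":0}]'

```text
clock: 43.3
position: [0.6401, 0.1097, 0.2213]
ee_rot: [0.002, 0.729, 0.685, 0.0]
contact_force: [-1.8, -4.0, 4.7]
width: 0.0003
gripper_force: 2.7
```

Emit:
servo_tool --moves '[{"dp":[0,0,0.008],"delta_rot":[0,0,0],"fingers":0},{"dp":[0,0,0],"delta_rot":[0,0,0],"fingers":0}]'

```text
clock: 43.5
position: [0.6401, 0.1097, 0.2206]
ee_rot: [0.002, 0.729, 0.685, 0.001]
contact_force: [-3.6, -3.8, 8.4]
width: -0.0002
gripper_force: 4.3
```

Emit:
servo_tool --moves '[{"dp":[0,0,0.008],"delta_rot":[0,0,0],"fingers":0},{"dp":[0,0,0],"delta_rot":[0,0,0],"fingers":0}]'

```text
clock: 43.7
position: [0.64, 0.1097, 0.2206]
ee_rot: [0.002, 0.729, 0.685, 0.001]
contact_force: [-4.2, -4.1, 14.5]
width: -0.0003
gripper_force: 7.3
```

Emit:
servo_tool --moves '[{"dp":[0,0,0.006],"delta_rot":[0,0,0],"fingers":0},{"dp":[0,0,0],"delta_rot":[0,0,0],"fingers":0}]'

```text
clock: 43.9
position: [0.64, 0.1097, 0.2205]
ee_rot: [0.003, 0.729, 0.685, 0.001]
contact_force: [-5.1, -3.8, 19.3]
width: 0.0001
gripper_force: 9.6
```

Bottomed out: z is stuck at .2205 while the force climbs to 19 N. I lift off and verify everything.

Emit:
servo_tool --moves '[{"dp":[0,0,-0.04],"delta_rot":[0,0,0],"fingers":0},{"dp":[0,0,-0.1],"delta_rot":[0,0,0],"fingers":0},{"dp":[0,0,-0.2],"delta_rot":[0,0,0],"fingers":0},{"dp":[0,0,-0.2],"delta_rot":[0,0,0],"fingers":0},{"dp":[0,0,-0.1],"delta_rot":[0,0,0],"fingers":0}]'

```text
clock: 44.4
position: [0.641, 0.1114, 0.3481]
ee_rot: [0.003, 0.729, 0.685, 0.004]
contact_force: [0.2, 0.7, 0.0]
width: 0.0001
gripper_force: 0.0
```

Emit:
servo_tool --moves '[{"dp":[-0.2,0,0],"delta_rot":[0,0,0],"fingers":0},{"dp":[-0.2,0,0],"delta_rot":[0,0,0],"fingers":0},{"dp":[-0.2,0,0],"delta_rot":[0,0,0],"fingers":0},{"dp":[-0.2,0,0],"delta_rot":[0,0,0],"fingers":0},{"dp":[-0.2,0,0],"delta_rot":[0,0,0],"fingers":0}]'

```text
clock: 44.9
position: [0.6276, -0.09, 0.3442]
ee_rot: [0.001, 0.729, 0.685, 0.002]
contact_force: [0.6, -0.6, 0.0]
width: 0.0
gripper_force: 0.0
```

Emit:
servo_tool --moves '[{"dp":[0,0,0],"delta_rot":[0,0,0],"fingers":0},{"dp":[0,0,0],"delta_rot":[0,0,0],"fingers":0},{"dp":[0,0,0],"delta_rot":[0,0,0],"fingers":0}]'

```text
clock: 45.2
position: [0.6275, -0.0881, 0.3444]
ee_rot: [0.001, 0.729, 0.685, 0.001]
contact_force: [0.8, 0.7, -0.3]
width: 0.0001
gripper_force: 0.0
```

```bash
python3 row.py wrist | sed -n '1p;$p'; python3 cap.py; python3 -c "
from h import *
s=readout.get_state();print(s['clock'],s['position'],s['contact_force'])"
```

```text
wrist hull c [ 0.6287 -0.0617] [167.4  56.2] 86.46
y -167.6 -0.2
wrist 0
top 132 cap c [638.1 108.2] r 16.1 z 0.1533 mean [0.6379 0.1088 0.1531]
side 128 cap c [638.5 113.3] r 17.0 z 0.153 mean [0.6383 0.1158 0.1528]
45.4 [ 0.62733176 -0.08795386  0.3448155 ] [-0.52178954 -0.27508959 -0.36691043]
```

The row is unchanged and the cap has sprung back to its resting height. Handing in.

```bash
python3 -c "
from rig import manip
print(manip.sign_off())"
```

```text
the job is handed in; nothing more can be done
None
```

The job is handed in at about 45 s on the robot's clock: all three moulds stand mouth up in one closed row, flat in the stop's corner, and the spray cap was then pressed until it bottomed out and sprang back.

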